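# Pack the sample jars, photograph them, close the carrier

## Robot

A 7-joint arm with a two-finger parallel gripper is mounted at the origin on a cart in front of the work surface, level with it; the furniture and walls round the work are solid. World frame = base frame: x ahead of the robot, y to its left, z up, the work surface at z = 0. Lengths are in mm, angles in degrees, forces in N, time in s.
With the tool pointing down it reaches from about 400 to 900 mm from the base axis. Payload 5.6 kg.
Tool frame: the origin (TCP) lies midway between the tips of the shut fingers; the grasp point (between the pads) lies 19 mm behind it (robot.grip_point_offset is the distance from the TCP to the grasp point, in mm); y points along the fingers, z is the direction in which the jaws open and shut, and the axes are right-handed (so a half turn about y gives the same grasp; the last joint's range is limited). The gripper opens to 92 mm and grips with 3 to 60 N. Pads are 20 mm wide; open, the fingers measure 128 mm over their backs; the gripper's body (75 mm by 189 mm) begins 69 mm behind the grasp point.
Start: joints at [-72.766, 26.786, -0.665, 91.828, 0.344, 61.387, -3.226], TCP at [219.135, 611.955, 214.592] pointing down, gripper open.
Joint ranges: [-144.91, 144.91], [-17.63, 115.5], [-89.93, 88.59], [15.96, 139.68], [-74.01, 254.01], [8.47, 105.57], [-167.45, 167.45]. Speed limits (degrees/s): [147.25, 147.25, 180, 180, 180, 180, 180].

## Interface

Orientations are given as a 3x3 rotation matrix whose columns are the frame's x, y, z axes.
In Python, from rig import robot gives the robot as it stands.
- The arm moves only by the tool apply_moves, never from a script. Its argument "deltas" is a list of rows, each a list of 6 numbers: the shift along the tool's x, y, z in units of 30 mm (1.0 is 30 mm), then the turn, a rotation vector about the tool's x, y, z in units of 10 degrees (1.0 is 10 degrees). In form: [[dx, dy, dz, wx, wy, wz], ...]. A call has 1 to 20 rows; each row shifts and turns the pose as measured when the row begins, along the tool's axes as they then stand; what a row does not reach is not made up. A row lasts 1/8 s, in which the tool goes at most 62.5 mm and 10.7 degrees, less where a joint would pass 70% of its speed; a pose out of reach is approached as far as the arm can. A call is refused whole if a number of a shift passes 1 or a number of a turn 1, either way. A call with a gripper value outside its range is refused whole. "hand" is the opening, from 0 (shut) to 1 (fully open), set as the call begins (left out, the last holds). The fingers move at their own pace and stop on an object; "grip_force" is the grip in N (left out, the last holds). Time passes only in rows, so rows that do not move let the fingers close. It gives the time, the measured TCP pose, the force and the opening at its end, in the units of the state.
- robot.state(): the state, without advancing time (a new reading comes with each control period).
- robot.grab_frame(name): name is "scene" or "top"; returns a dict with "pixels" (420x560x3 uint8, blue, green, red), "mtx" (3x3 intrinsics, pixels), "rvec" (rotation vector, rad) and "tvec" (3), from world to camera coordinates, as OpenCV has them. Camera axes: x right, y down, z forward; pixel columns grow to the right and rows downward; lengths in mm; the calibration is good to about 2 mm. A picture is of the moment at which its call begins. There is no depth.
- robot.close_job(): hands the job in, once; it reports no verdict.
Trained networks look in the newest picture that a camera, given by its name, has taken for a name from the list of things; names that differ only in an ending like _2 or _b are one class to them, and where a whole thing is asked for, a point or a joint stands for the part that bears it (a point fixed in the world has none). Each returns a list of dicts, best first, with "score" (0 to 1); they miss things now and then, are a little off and sometimes report something else, mostly with a low value. They report only what shows in the picture. A call takes as long as a camera call. They do not tell look-alikes from the thing itself.
- robot.find_in(camera, target): "centre" ([x, y, z] in mm, in the coordinates of the camera as it stood for that picture, good to about 4 mm: the middle of the surface that is visible of it).
- robot.place_of(camera, target): "centre" ([x, y, z] in mm, in the coordinates of the camera as it stood for that picture, good to about 4 mm: a listed point, or the origin of a listed thing).
The state is a dict: "time_s": time; "q": joint angles; "joint_velocities": joint speeds; "effort": joint torques, N m; "ee_pos": TCP position; "tool_rot": TCP orientation; "ft_force": force on the tool from outside, world axes, zero at the start; "torque": the same for the moment, N m; "width": finger opening in mm.
Only numpy, scipy, OpenCV 4.12 (cv2) and the standard library are available. Lean on these libraries where they do the work, as an engineer would, in place of code of your own. Each camera call takes 0.05 s, during which the arm holds its last target. There are 200 camera calls.

## Task

Stand every sample jar upright in its own compartment of the open blue carrier and, for the dispatch record, swing the document camera's arm up and over to the red 120-degree mark on its dial, where it must stay by itself when let go; then press the white snapshot key right down while the arm stands there and the carrier is still open. After the picture, fold the camera arm fully down again, shut the carrier's lid, and only then push both of its clips home. Leave the date stamp and the ink pad where they are.

Things in the scene. Friction and masses are not known exactly. Their poses are not given: they have to be found in the camera images.
- jar_green: a straight-sided white screw jar with a green ribbed cap and a green stripe on its label, 53 mm across, 77 mm tall, about 0.16 kg; it starts upright on the worktop; origin at the centre of its underside, z up along the jar. May be absent.
- jar_red: a straight-sided white screw jar with a red ribbed cap and a red stripe on its label, 53 mm across, 77 mm tall, about 0.16 kg; it starts upright on the worktop; origin at the centre of its underside, z up along the jar. May be absent.
- jar_yellow: a straight-sided white screw jar with a yellow ribbed cap and a yellow stripe on its label, 53 mm across, 77 mm tall, about 0.16 kg; it starts upright on the worktop; origin at the centre of its underside, z up along the jar. May be absent.
- carrier: the blue carrier box, 150 mm deep (x) by 272 mm wide (y), fixed to the worktop; origin at the centre of its underside, x points away from the robot to the lid's hinge, y along the width, z up. Rim at z = 45 mm, walls 5 mm thick, inner floor at z = 5 mm; a low grey divider insert (top at z = 33 mm, 4 mm thick) makes three compartments in a row along y
- cell_left (a point): centre of the floor of the carrier's compartment at y = +88 mm; the compartments are 83 mm wide in y and 88 mm deep in x, between dividers 28 mm high
- cell_middle (a point): the same for the middle compartment, y = 0
- cell_right (a point): the same for the compartment at y = -88 mm
- lid (a joint): angle of the carrier's white lid, 0 shut, growing as it opens; it starts open at 1.6 to 1.85 (upright, leaning back). Its hinge is stiff: it stays where it is left and moves with about 1 to 3.5 N at the handle. The lid is a hollow cover 46 mm high, so jars reach up into it; shut, its flat top is at z = 91 mm.
- lid_handle (a point): middle of the round grey handle bar on the lid's free edge: 12 mm thick, parallel to the hinge, straight for 88 mm, held at both ends, centre line 42 mm out from the lid's front wall. Its frame turns with the lid (equals the carrier's frame when shut). Shut, it lies 117 mm in front of (-x) the carrier's origin at z = 71 mm, i.e. 192 mm in front of the hinge line and 26 mm above it
- carrier_hinge (a point): middle of the lid's hinge line (parallel to the carrier's y), at the carrier's x = +75 mm, z = 45 mm
- clip_left (a joint): angle of the grey clip at the carrier's y = +95 mm: a flap hinged on the lid's front wall, 0 when it lies flat down against the front of the carrier (home), growing as it swings outward and up; starts at 1.3 to 1.55, sticking out nearly level when the lid is shut. Stiff (about 1 N at its end), stays where it is left.
- clip_right (a joint): the same for the clip at the carrier's y = -95 mm
- clip_left_tip (a point): near the free end of the left clip, 40 mm from its hinge line; the flap is 42 mm wide, 44 mm long, 4 mm thick
- clip_right_tip (a point): the same point of the right clip
- clip_left_hinge (a point): hinge line of the left clip on the lid; with the lid shut it is 79 mm in front of the carrier's origin at z = 75 mm, and the flap hangs from there to z = 31 mm when home
- clip_right_hinge (a point): the same for the right clip
- cam_base: the document camera's flat base, 245 x 110 x 26 mm, fixed. Origin on the worktop under the hinge; x points along the folded arm (to the robot's left, away from the carrier), y roughly towards the robot, z up; it reaches from x = -40 to +205 mm, y = -55 to +55. The dial at the hinge has white ticks every 30 degrees and a red one at 120; a red line along the arm is its pointer
- cam_arm (a joint): angle of the camera arm, 0 folded down flat over its base, 1.571 upright, 2.094 (120 degrees) at the red mark, leaning over towards the carrier; limit 2.5. Friction hinge: it holds where it is left, and takes about 1 to 3.5 N at the head to move. Starts at 0 to 0.25.
- cam_hinge (a point): the arm's hinge axis (along the base's y), 62 mm above the worktop, at the base's x = 0, y = -30 mm
- cam_head (a point): middle of the camera head, where to hold it: a black tube 28 mm in diameter, 96 mm long, parallel to the hinge axis and 185 mm from it. The arm, a bar 14 mm wide, joins it 38 mm to the -y side of this point; the tube goes on 46 mm to the +y side. Folded, its axis is 62 mm above the worktop, over the base. Held from above across the tube, it can turn between the pads
- snap_key (a joint): travel of the snapshot key, 0 released, 0.006 fully down; a picture is taken at 0.004. Spring, 4 N fully down.
- snap_key_top (a point): centre of the top of the white round snapshot key, 26 mm across, on the camera's base beside the arm; it is pressed straight down
- date_stamp: a wooden hand stamp standing on the worktop at the right-hand front, 24 mm across, 64 mm tall; a bystander. Origin at the centre of its underside
- ink_pad: a flat dark blue ink pad tin, 56 x 70 x 13 mm, lying on the worktop at the right-hand front; a bystander. Origin at the centre of its underside
Mind the look-alikes: they are no part of the job. What is shaped like the jar_yellow but black or orange is not meant.

How it is judged:
By the outcome, as a careful person would: the job done as asked, in the order asked, and still so for the second after the job is handed in, with the robot touching nothing.
Of jar_green, jar_red, jar_yellow only 2 to 3 are there at a start; the rules pass over those that are not, and their reading is None.
At some moment in a run one of jar_green, jar_red, jar_yellow may be knocked a few centimetres aside while the robot is not near it.
It also fails if it takes over 210 s, if anything falls off the work surface, if the arm or the gripper's body presses on something with over 40 N, if the wrist force passes 120 N, or if a joint passes its speed limit or range.

## Working session

There is one attempt and no reset: what is moved stays moved. The work goes in short steps, Python scripts to look and compute and a tool call to move; the robot and the scene stay as the last step left them, time stands still between calls to the robot, and variables do not carry over. Pictures are saved under pics/ and viewed, on a budget of 14 in all, crops included, one or two more only if the job needs it, and the job is handed in when it is done.

Besides the shell and the picture viewer there is one more tool, called after ">>>" as name([rows], argument=value, ...), one row to a line, values as JSON. apply_moves: Moves the arm, as the interface text tells. Its arguments: {"type":"object","properties":{"deltas":{"type":"array"},"hand":{"type":"number"},"grip_force":{"type":"number"}},"required":["deltas"]}

```bash
mkdir -p pics; ls; cat > h.py <<'E'
import numpy as np, cv2
from rig import robot
def grab(n,save=None):
    f=robot.grab_frame(n); f['R']=cv2.Rodrigues(np.array(f['rvec'],float))[0]; f['t']=np.array(f['tvec'],float).ravel()
    if save: cv2.imwrite('pics/'+save,f['pixels'])
    return f
def world(f,c): return f['R'].T@(np.array(c,float)-f['t'])
def px(f,p): 
    q=np.array(f['mtx'])@(f['R']@np.array(p,float)+f['t']); return q[:2]/q[2]
def ray(f,uv,z):
    d=f['R'].T@np.linalg.inv(np.array(f['mtx']))@np.array([uv[0],uv[1],1.]); o=-f['R'].T@f['t']
    return o+d*(z-o[2])/d[2]
def look(cams,names,fn='place_of',k=2):
    for c in cams:
        f=grab(c)
        for n in names:
            for r in getattr(robot,fn)(c,n)[:k]:
                w=world(f,r['centre']); print(c,n,round(r['score'],2),w.round(0),px(f,w).round(0))
def delta(p,R=None):
    s=robot.state(); T=np.array(s['tool_rot']); 
    return T.T@(np.array(p)-np.array(s['ee_pos']))/30
E
python3 - <<'E'
from h import *
s=robot.state(); print(s['time_s'],s['ee_pos'],np.round(s['tool_rot'],3),s['width'])
grab('scene','s0.png');grab('top','t0.png')
look(['scene','top'],['jar_green','jar_red','jar_yellow'],k=4)
look(['scene','top'],['carrier','cell_left','cell_middle','cell_right','lid_handle','carrier_hinge','clip_left_tip','clip_right_tip','cam_base','cam_hinge','cam_head','snap_key_top','date_stamp','ink_pad'],k=1)
E
```

```text
pics
0.0 [218.97000697 611.40913934 213.66064719] [[ 0.941 -0.     0.337]
 [-0.337 -0.002  0.941]
 [ 0.    -1.    -0.002]] 91.90745148116396
scene jar_red 0.71 [642. -97.  44.] [356. 208.]
scene jar_red 0.69 [425. 218.   2.] [226. 228.]
scene jar_yellow 0.87 [407. 102.   5.] [256. 241.]
scene jar_yellow 0.73 [561. 445.   2.] [194. 190.]
scene jar_yellow 0.46 [561. -13.   5.] [318. 225.]
top jar_green 0.81 [397. 335.  -1.] [201. 252.]
top jar_red 0.82 [421. 215.  -3.] [241. 244.]
top jar_red 0.6 [401. 332.  -1.] [202. 251.]
top jar_yellow 0.85 [406.  97.  -3.] [279. 247.]
top jar_yellow 0.73 [570. 153.  -2.] [260. 195.]
top jar_yellow 0.69 [ 389. -289.   -5.] [406. 249.]
top jar_yellow 0.65 [558. 438.  -3.] [168. 202.]
scene carrier 0.82 [566. -98.   1.] [345. 233.]
scene cell_left 0.85 [562.  -9.   4.] [317. 224.]
scene cell_middle 0.64 [567. -97.   3.] [345. 232.]
scene cell_right 0.65 [ 562. -182.   10.] [372. 239.]
scene lid_handle 0.56 [721. -95. 222.] [369. 142.]
scene carrier_hinge 0.72 [ 714. -194.  229.] [402. 147.]
scene clip_left_tip 0.47 [718.  -3. 225.] [340. 135.]
scene 
[... 307 characters left out ...]

top carrier 0.91 [ 566. -102.    1.] [342. 194.]
top cell_left 0.57 [563.  -8.   3.] [312. 195.]
top cell_middle 0.8 [566. -96.   9.] [340. 193.]
top cell_right 0.92 [ 564. -182.    6.] [368. 193.]
top lid_handle 0.73 [712. -95. 221.] [345. 126.]
top carrier_hinge 0.9 [640. -97.  41.] [341. 167.]
top clip_left_tip 0.64 [565. 153.  -3.] [260. 196.]
top clip_right_tip 0.63 [ 716. -192.  226.] [381. 123.]
top cam_base 0.87 [567. 157.  -1.] [258. 196.]
top cam_hinge 0.61 [597. 157.  60.] [257. 182.]
top cam_head 0.88 [547. 338.  93.] [195. 198.]
top snap_key_top 0.38 [539. 238.  45.] [231. 203.]
top date_stamp 0.43 [ 458. -301.   -2.] [409. 227.]
top ink_pad 0.89 [ 387. -292.   -3.] [407. 250.]
```

View pics/s0.png

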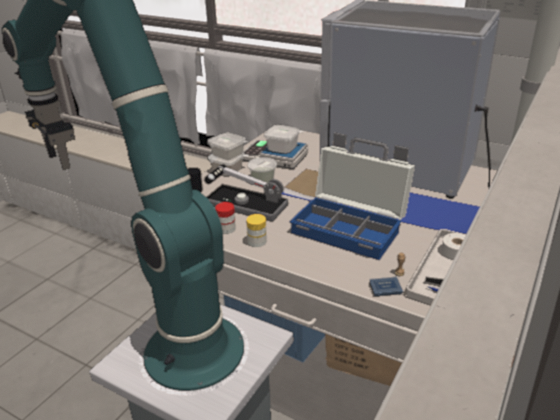

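View pics/t0.png

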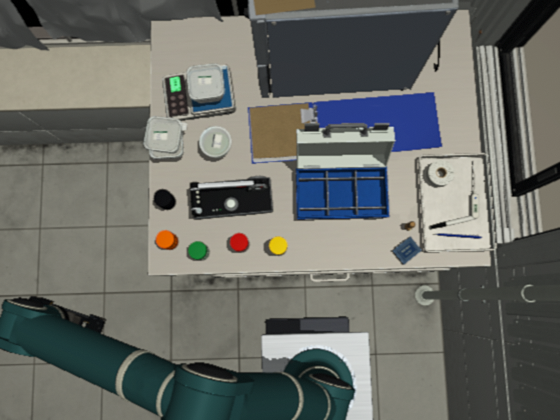

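The scene view shows the red jar at (225,215), the yellow one at (256,230) and the open carrier at (345,230). The top view shows, left to right, orange (166,240), green (198,250), red (238,243) and yellow (278,245), with black at (164,199). The networks agree with these positions. The carrier is nearly axis-aligned, so I'll square the tool to it first and go above yellow.

>>> apply_moves([
  [0,0,0,0,-1,0],
  [0,0,0,0,-0.97,0],
  [0.6,0,-1,0,0,0],
  [0.6,0,-1,0,0,0],
  [0.6,0,-1,0,0,0],
  [0.6,0,-1,0,0,0],
  [0.6,0,-1,0,0,0],
  [0.6,0,-1,0,0,0],
  [0.5,0,-1,0,0,0],
  [0.4,0,-1,0,0,0],
  [0.4,0,-1,0,0,0],
  [0.4,0,-1,0,0,0],
  [0.4,0,-1,0,0,0],
  [0.4,0,-1,0,0,0],
  [0.2,0,-1,0,0,0],
  [0,0,-1,0,0,0],
], hand=1, grip_force=20)

```text
time_s: 4.0
ee_pos: [419.8, 183.9, 215.4]
tool_rot: [[1.0, 0.004, -0.015], [0.015, 0.005, 1.0], [0.004, -1.0, 0.005]]
ft_force: [0.6, 0.0, -0.3]
width: 91.7
```

>>> apply_moves([
  [-0.2,0.3,-1,0,0.1,0],
  [-0.2,0.6,-1,0,0,0],
  [-0.1,0.8,-0.8,0,0,0],
  [0,1,0,0,0,0],
  [0,1,0,0,0,0],
  [0,1,0,0,0,0],
  [0,0.5,0,0,0,0],
  [0,0,0,0,0,0],
])

```text
time_s: 5.0
ee_pos: [408.7, 96.3, 57.3]
tool_rot: [[1.0, 0.012, 0.008], [-0.008, 0.008, 1.0], [0.012, -1.0, 0.008]]
ft_force: [0.6, -0.4, 0.6]
width: 91.6
```

```bash
python3 - <<'E'
from h import *
print(robot.state()['ee_pos'],delta([406.5,99.5,44]).round(2))
look(['scene','top'],['jar_yellow','jar_red','jar_green'],k=3)
E
```

```text
[408.67497308  96.34237051  57.32034991] [-0.08  0.44  0.1 ]
scene jar_yellow 0.87 [408. 102.   2.] [256. 241.]
scene jar_red 0.96 [424. 214.   2.] [227. 228.]
scene jar_red 0.47 [ 463. -297.    1.] [399. 273.]
scene jar_red 0.3 [719. -96. 225.] [369. 141.]
top jar_yellow 0.7 [560. 437.   0.] [168. 201.]
top jar_yellow 0.69 [438. 432.  -1.] [169. 240.]
top jar_red 0.79 [421. 212.  -2.] [241. 243.]
top jar_red 0.43 [564. -98.   4.] [341. 194.]
top jar_green 0.64 [402. 332.  -1.] [202. 251.]
```

>>> apply_moves([
  [-0.05,0.45,0.1,0,0,0],
  [0,0,0,0,0,0],
  [0,0,0,0,0,0],
])

```text
time_s: 5.78
ee_pos: [408.3, 100.3, 44.3]
tool_rot: [[1.0, 0.015, 0.008], [-0.008, 0.009, 1.0], [0.015, -1.0, 0.009]]
ft_force: [0.3, -0.1, 0.2]
width: 92.2
```

>>> apply_moves([
  [0,0,0,0,0,0],
  [0,0,0,0,0,0],
  [0,0,0,0,0,0],
  [0,0,0,0,0,0],
  [0,0,0,0,0,0],
], hand=0)

```text
time_s: 6.4
ee_pos: [408.6, 100.3, 44.5]
tool_rot: [[1.0, 0.016, 0.008], [-0.008, 0.01, 1.0], [0.016, -1.0, 0.01]]
ft_force: [-0.3, 0.1, 0.1]
width: 52.6
```

>>> apply_moves([
  [0,-1,0,0,0,0],
  [0,-1,0,0,0,0],
  [0,-1,0,0,0,0],
  [0.5,-0.3,-1,0,0,0],
  [0.5,0,-1,0,0,0],
  [0.5,0,-1,0,0,0],
  [0.5,0,-1,0,0,0],
  [0.6,0,-1,0,0,0],
  [0.6,0,-1,0,0,0],
  [0.6,0,-1,0,0,0],
  [0.6,0,-1,0,0,0],
  [0.6,0,-1,0,0,0],
  [0.4,0,-0.6,0,0,0],
  [0,0,0,0,0,0],
])

```text
time_s: 8.15
ee_pos: [566.3, -198.3, 141.3]
tool_rot: [[1.0, 0.005, 0.005], [-0.005, 0.009, 1.0], [0.005, -1.0, 0.009]]
ft_force: [-0.1, -0.6, -2.0]
width: 52.6
```

>>> apply_moves([
  [-0.1,0.8,0.48,0,0,0],
  [0,1,0,0,0,0],
  [0,0.9,0,0,0,0],
  [0,0.3,0,0,0,0],
  [0,0,0,0,0,0],
])

```text
time_s: 8.78
ee_pos: [561.1, -176.8, 49.2]
tool_rot: [[1.0, 0.002, 0.001], [-0.001, 0.013, 1.0], [0.002, -1.0, 0.013]]
ft_force: [0.8, -0.9, -1.6]
width: 52.6
```

```bash
python3 - <<'E'
from h import *
print(delta([563,-184,50.5]).round(2))
E
```

```text
[ 0.06 -0.05 -0.24]
```

>>> apply_moves([
  [0,0,-0.15,0,0,0],
  [0,0,0,0,0,0],
])

```text
time_s: 9.02
ee_pos: [561.6, -181.4, 50.3]
tool_rot: [[1.0, 0.004, 0.001], [-0.001, 0.013, 1.0], [0.004, -1.0, 0.013]]
ft_force: [-0.2, 0.2, -2.0]
width: 52.6
```

>>> apply_moves([
  [0,0,0,0,0,0],
  [0,0,0,0,0,0],
  [0,0,0,0,0,0],
  [0,-1,0,0,0,0],
  [0,-1,0,0,0,0],
  [0,-1,0,0,0,0],
], hand=0.75)

```text
time_s: 9.78
ee_pos: [560.5, -182.4, 141.6]
tool_rot: [[1.0, 0.001, 0.001], [-0.001, 0.014, 1.0], [0.001, -1.0, 0.014]]
ft_force: [0.3, -0.6, -0.4]
width: 69.1
```

>>> apply_moves([
  [-0.4,-0.4,1,0,0,0],
  [-0.4,0,1,0,0,0],
  [-0.4,0,1,0,0,0],
  [-0.4,0,1,0,0,0],
  [-0.4,0,1,0,0,0],
  [-0.4,0,1,0,0,0],
  [-0.4,0,1,0,0,0],
  [-0.4,0,1,0,0,0],
  [-0.4,0,1,0,0,0],
  [-0.4,0,1,0,0,0],
  [-0.3,0,1,0,0,0],
  [-0.2,0,1,0,0,0],
  [0,0,0.5,0,0,0],
  [0,0,0,0,0,0],
], hand=1)

```text
time_s: 11.52
ee_pos: [425.9, 202.7, 163.7]
tool_rot: [[1.0, 0.015, 0.003], [-0.004, 0.014, 1.0], [0.014, -1.0, 0.014]]
ft_force: [-0.1, 0.1, 0.8]
width: 92.1
```

```bash
python3 - <<'E'
from h import *
print(robot.state()['ee_pos'])
look(['scene','top'],['jar_red','jar_green','jar_yellow'],k=3)
E
```

```text
[425.87586075 202.70020794 163.70104678]
scene jar_red 0.69 [427. 216.   1.] [227. 228.]
scene jar_yellow 0.73 [ 561. -178.    8.] [371. 239.]
top jar_green 0.6 [402. 331.   0.] [202. 251.]
top jar_yellow 0.89 [559. 437.  -3.] [168. 201.]
top jar_yellow 0.86 [ 558. -185.    5.] [369. 195.]
top jar_yellow 0.59 [437. 433.   0.] [169. 240.]
```

>>> apply_moves([
  [0,0.6,0.35,0,0,0],
  [0,1,0,0,0,0],
  [0,1,0,0,0,0],
  [0,0.9,0,0,0,0],
  [0,0.25,0,0,0,0],
  [0,0,0,0,0,0],
])

```text
time_s: 12.68
ee_pos: [429.9, 213.2, 49.7]
tool_rot: [[1.0, 0.018, 0.009], [-0.009, 0.015, 1.0], [0.018, -1.0, 0.016]]
ft_force: [0.1, 0.3, 0.8]
width: 91.7
```

>>> apply_moves([
  [-0.15,0.2,0.05,0,0,0],
  [0,0,0,0,0,0],
])

```text
time_s: 12.92
ee_pos: [426.2, 215.5, 44.8]
tool_rot: [[1.0, 0.02, 0.009], [-0.009, 0.017, 1.0], [0.02, -1.0, 0.017]]
ft_force: [-0.3, -0.0, -0.5]
width: 91.6
```

>>> apply_moves([
  [0,0,0,0,0,0],
  [0,0,0,0,0,0],
  [0,0,0,0,0,0],
  [0,0,0,0,0,0],
  [0,0,0,0,0,0],
], hand=0)

```text
time_s: 13.55
ee_pos: [427.1, 215.9, 46.2]
tool_rot: [[1.0, 0.022, 0.009], [-0.009, 0.018, 1.0], [0.022, -1.0, 0.019]]
ft_force: [-0.3, -0.5, -0.0]
width: 52.8
```

>>> apply_moves([
  [0,-1,0,0,0,0],
  [0,-1,0,0,0,0],
  [0,-1,0,0,0,0],
  [0.5,-0.3,-1,0,0,0],
  [0.5,0,-1,0,0,0],
  [0.5,0,-1,0,0,0],
  [0.5,0,-1,0,0,0],
  [0.5,0,-1,0,0,0],
  [0.5,0,-1,0,0,0],
  [0.5,0,-1,0,0,0],
  [0.5,0,-1,0,0,0],
  [0.4,0,-1,0,0,0],
  [0.4,0,-0.9,0,0,0],
  [0,0,0,0,0,0],
])

```text
time_s: 15.3
ee_pos: [566.5, -93.4, 141.2]
tool_rot: [[1.0, 0.013, 0.006], [-0.006, 0.016, 1.0], [0.013, -1.0, 0.016]]
ft_force: [1.0, -0.1, -1.4]
width: 52.8
```

```bash
python3 - <<'E'
from h import *
print(delta([563,-97,50]).round(2))
E
```

```text
[-0.16  3.03 -0.17]
```

>>> apply_moves([
  [-0.15,0.8,-0.15,0,0,0],
  [0,1,0,0,0,0],
  [0,0.7,0,0,0,0],
  [0,0,0,0,0,0],
])

```text
time_s: 15.8
ee_pos: [561.1, -92.6, 63.1]
tool_rot: [[1.0, 0.01, 0.003], [-0.003, 0.019, 1.0], [0.01, -1.0, 0.019]]
ft_force: [0.3, 0.3, -1.7]
width: 53.0
```

>>> apply_moves([
  [0,0.3,-0.1,-0.1,0,0.05],
  [0,0.1,0,0,0,0],
  [0,0,0,0,0,0],
])

```text
time_s: 16.18
ee_pos: [562.3, -94.4, 52.0]
tool_rot: [[1.0, 0.003, 0.002], [-0.002, 0.001, 1.0], [0.003, -1.0, 0.001]]
ft_force: [1.4, 0.3, -1.6]
width: 52.6
```

>>> apply_moves([
  [0,0,0,0,0,0],
  [0,0,0,0,0,0],
  [0,0,0,0,0,0],
  [0,-1,0,0,0,0],
  [0,-1,0,0,0,0],
  [0,-1,0,0,0,0],
], hand=0.75)

```text
time_s: 16.92
ee_pos: [561.3, -94.8, 144.1]
tool_rot: [[1.0, 0.002, 0.003], [-0.003, 0.001, 1.0], [0.002, -1.0, 0.001]]
ft_force: [-1.0, 0.7, -0.6]
width: 68.8
```

>>> apply_moves([
  [-0.4,-0.4,1,0,0,0],
  [-0.4,0,1,0,0,0],
  [-0.4,0,1,0,0,0],
  [-0.4,0,1,0,0,0],
  [-0.4,0,1,0,0,0],
  [-0.4,0,1,0,0,0],
  [-0.4,0,1,0,0,0],
  [-0.4,0,1,0,0,0],
  [-0.4,0,1,0,0,0],
  [-0.4,0,1,0,0,0],
  [-0.4,0,1,0,0,0],
  [-0.4,0,1,0,0,0],
  [-0.3,0,1,0,0,0],
  [0,0,0.8,0,0,0],
  [0,0,0,0,0,0],
], hand=1)

```text
time_s: 18.8
ee_pos: [409.8, 331.3, 163.0]
tool_rot: [[1.0, 0.017, 0.008], [-0.008, 0.005, 1.0], [0.017, -1.0, 0.005]]
ft_force: [0.0, -1.5, 0.3]
width: 91.7
```

```bash
python3 - <<'E'
from h import *
look(['scene','top'],['jar_red','jar_green','jar_yellow'],k=3)
print(robot.state()['ee_pos'],delta([401,332,45]).round(2))
E
```

```text
scene jar_red 0.73 [557. -94.   5.] [342. 233.]
scene jar_green 0.24 [600. 157.  66.] [274. 188.]
scene jar_yellow 0.72 [ 563. -179.    5.] [371. 240.]
top jar_red 0.53 [554. -91.   6.] [339. 197.]
top jar_red 0.46 [ 563. -102.   -3.] [342. 195.]
top jar_yellow 0.62 [561. 439.  -1.] [167. 200.]
top jar_yellow 0.61 [ 558. -186.   -1.] [369. 196.]
[410.43984656 329.01206701 162.96348443] [-0.38  3.93  0.08]
```

>>> apply_moves([
  [1,-1,-1,0,0,0],
  [1,-1,-1,0,0,0],
  [1,0,-1,0,0,0],
  [0.5,0,-1,0,0,0],
  [0,0,0,0,0,0],
])

```text
time_s: 19.82
ee_pos: [516.4, 202.3, 226.5]
tool_rot: [[1.0, 0.018, 0.012], [-0.012, 0.004, 1.0], [0.018, -1.0, 0.004]]
ft_force: [0.5, 0.5, -0.6]
width: 91.8
```

```bash
python3 - <<'E'
from h import *
look(['scene','top'],['jar_green'],k=3)
look(['scene','top'],['jar_green'],fn='find_in',k=3)
print(robot.state()['ee_pos'],delta([401,332,45]).round(2))
grab('top','t1.png')
E
```

```text
scene jar_green 0.65 [ 558. -178.    5.] [370. 241.]
top jar_green 0.52 [400. 336.  -2.] [201. 251.]
scene jar_green 0.7 [ 700. -103.  118.] [367. 178.]
scene jar_green 0.25 [539. 246.  44.] [239. 196.]
top jar_green 0.52 [397. 328.  78.] [199. 250.]
top jar_green 0.48 [548. -92.  78.] [342. 195.]
[514.46319156 206.68717935 226.183815  ] [-3.9   6.    4.13]
```

View pics/t1.png

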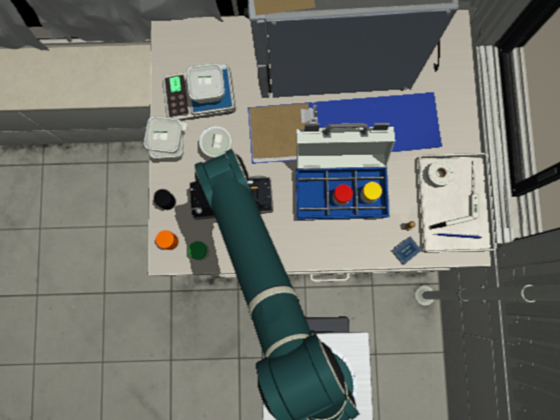

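Red (344,193) and yellow (372,190) stand in their cells. Green is still at (199,250), about (400,332). I'll go back and grasp it.

>>> apply_moves([
  [-0.6,0.3,1,0,0,0],
  [-1,0.4,1,0,0,0],
  [-1,0.4,1,0,0,0],
  [-1,0.5,1,0,0,0],
  [-0.2,1,0.1,0,0,0],
  [0,1,0,0,0,0],
  [0,1,0,0,0,0],
  [0,0.8,0,0,0,0],
  [0,0,0,0,0,0],
])

```text
time_s: 21.4
ee_pos: [399.6, 339.4, 59.4]
tool_rot: [[1.0, 0.02, -0.002], [0.001, 0.008, 1.0], [0.02, -1.0, 0.008]]
ft_force: [-1.0, 0.0, -0.4]
width: 91.6
```

```bash
python3 - <<'E'
from h import *
print(robot.state()['ee_pos'],delta([400,332,45]).round(2))
E
```

```text
[399.55167212 339.39658858  59.36105773] [ 0.01  0.48 -0.25]
```

>>> apply_moves([
  [0,0.2,-0.2,0,0,0.1],
  [0,0.28,-0.05,0,0,0],
  [0,0,0,0,0,0],
])

```text
time_s: 21.78
ee_pos: [400.9, 332.5, 46.2]
tool_rot: [[1.0, 0.004, -0.001], [0.001, 0.011, 1.0], [0.004, -1.0, 0.011]]
ft_force: [0.2, 0.6, 0.7]
width: 91.9
```

>>> apply_moves([
  [0,0,0,0,0,0],
  [0,0,0,0,0,0],
  [0,0,0,0,0,0],
  [0,0,0,0,0,0],
  [0,0,0,0,0,0],
], hand=0)

```text
time_s: 22.4
ee_pos: [401.6, 333.7, 47.5]
tool_rot: [[1.0, 0.006, -0.002], [0.002, 0.013, 1.0], [0.006, -1.0, 0.013]]
ft_force: [1.2, 0.6, -1.4]
width: 52.7
```

>>> apply_moves([
  [0,-1,0,0,0,0],
  [0,-1,0,0,0,0],
  [0,-1,0,0,0,0],
  [0.5,-0.5,-1,0,0,0],
  [0.5,0,-1,0,0,0],
  [0.5,0,-1,0,0,0],
  [0.5,0,-1,0,0,0],
  [0.5,0,-1,0,0,0],
  [0.5,0,-1,0,0,0],
  [0.5,0,-1,0,0,0],
  [0.5,0,-1,0,0,0],
  [0.5,0,-1,0,0,0],
  [0.5,0,-1,0,0,0],
  [0.5,0,-1,0,0,0],
  [0,0,0,0,0,0],
])

```text
time_s: 24.28
ee_pos: [566.7, -10.0, 148.4]
tool_rot: [[1.0, -0.005, -0.005], [0.005, 0.007, 1.0], [-0.005, -1.0, 0.007]]
ft_force: [0.2, -0.5, -1.2]
width: 52.6
```

```bash
python3 - <<'E'
from h import *
print(robot.state()['ee_pos'],delta([563,-9,50]).round(2))
look(['top'],['carrier','cell_left'],k=2)
E
```

```text
[566.69304273 -10.02241758 148.41459897] [-0.11  3.28  0.01]
top carrier 0.76 [ 564. -103.   -3.] [343. 195.]
top carrier 0.54 [ 705. -192.  180.] [379. 132.]
top cell_left 0.66 [562.  -4.   6.] [311. 195.]
```

>>> apply_moves([
  [-0.1,0.9,0.05,0,0,0],
  [0,1,0,0,0,0],
  [0,1,0,0,0,0],
  [0,0,0,0,0,0],
])

```text
time_s: 24.92
ee_pos: [560.9, 3.4, 60.0]
tool_rot: [[1.0, -0.006, -0.019], [0.019, 0.012, 1.0], [-0.005, -1.0, 0.012]]
ft_force: [0.2, 0.3, -1.0]
width: 52.6
```

>>> apply_moves([
  [0,0,-0.35,0,-0.1,0],
  [0,0.22,0,0,0,0],
  [0,0,0,0,0,0],
])

```text
time_s: 25.3
ee_pos: [562.9, -6.8, 55.9]
tool_rot: [[0.999, -0.001, -0.039], [0.039, 0.013, 0.999], [-0.001, -1.0, 0.013]]
ft_force: [-0.4, -0.5, -1.1]
width: 52.9
```

>>> apply_moves([
  [0,0.1,0,0,0.22,0],
  [0,0,0,0,0,0],
])

```text
time_s: 25.55
ee_pos: [563.4, -6.7, 53.6]
tool_rot: [[1.0, 0.0, 0.002], [-0.002, 0.013, 1.0], [0.0, -1.0, 0.013]]
ft_force: [1.0, -0.1, -1.4]
width: 52.5
```

>>> apply_moves([
  [0,0,0,0,0,0],
  [0,0,0,0,0,0],
  [0,0,0,0,0,0],
  [0,-1,0,0,0,0],
  [0,-1,0,0,0,0],
  [0,-1,0,0,0,0],
  [0,-1,0,0,0,0],
], hand=0.75)

```text
time_s: 26.42
ee_pos: [562.2, -8.2, 175.3]
tool_rot: [[1.0, -0.004, 0.002], [-0.002, 0.012, 1.0], [-0.004, -1.0, 0.012]]
ft_force: [-0.7, 0.5, -0.3]
width: 68.8
```

>>> apply_moves([
  [0,0,1,0,0,0],
  [0,0,1,0,0,0],
  [0,0,1,0,0,0],
  [0,0,1,0,0,0],
  [0,0,1,0,0,0],
  [0,0,1,0,0,0],
  [0,0,1,0,0,0],
  [0,0,1,0,0,0],
  [0,0,1,0,0,0],
  [-0.3,0,1,0,0,0],
  [-0.3,0,1,0,0,0],
  [0,0,0.3,0,0,0],
  [0,0,0,0,0,0],
], hand=0.75)

```text
time_s: 28.05
ee_pos: [547.9, 339.2, 184.1]
tool_rot: [[1.0, 0.005, 0.006], [-0.006, 0.013, 1.0], [0.005, -1.0, 0.013]]
ft_force: [-0.2, -1.0, 0.1]
width: 69.0
```

```bash
python3 - <<'E'
from h import *
look(['scene','top'],['jar_red','jar_green','jar_yellow','cam_head','cam_hinge','snap_key_top','cam_base'],k=2)
print(robot.state()['ee_pos'],delta([547,339,93-19]).round(2))
grab('scene','s1.png')
E
```

```text
scene jar_red 0.82 [558. -96.   8.] [343. 232.]
scene jar_red 0.39 [571. 158.  -0.] [270. 210.]
scene jar_green 0.67 [598. 158.  67.] [273. 188.]
scene jar_green 0.59 [564.  -2.   5.] [315. 223.]
scene jar_yellow 0.66 [ 563. -177.    6.] [371. 239.]
scene cam_head 0.81 [547. 341.  93.] [214. 174.]
scene cam_hinge 0.7 [599. 156.  64.] [274. 188.]
scene snap_key_top 0.21 [ 562. -181.    7.] [372. 239.]
scene cam_base 0.66 [ 714. -194.  226.] [402. 148.]
scene cam_base 0.59 [570. 163.   1.] [268. 210.]
top jar_red 0.73 [554. -98.   5.] [341. 197.]
top jar_red 0.58 [560. -10.   3.] [313. 196.]
top jar_green 0.88 [562. -10.   5.] [313. 196.]
top jar_yellow 0.88 [439. 434.   1.] [168. 240.]
top jar_yellow 0.61 [553. -92.   5.] [339. 198.]
top snap_key_top 0.52 [537. 242.  47.] [229. 203.]
top cam_base 0.57 [565. 156.  -2.] [259. 197.]
top cam_base 0.46 [ 565. -102.   -3.] [342. 194.]
[547.62103939 339.51998313 184.16427767] [-0.04  3.67 -0.07]
```

View pics/s1.png

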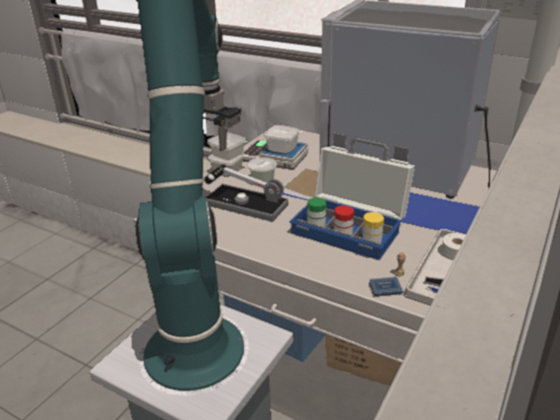

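All three jars stand upright in the carrier: green (317,210), red (344,217), yellow (373,225). Next I lower onto the camera head and grip lightly.

>>> apply_moves([
  [-0.1,1,0,0,0,0],
  [0,1,0,0,0,0],
  [0,1,0,0,0,0],
  [0,0.65,0,0,0,0],
  [0,0,0,0,0,0],
])

```text
time_s: 29.52
ee_pos: [546.2, 342.2, 72.9]
tool_rot: [[1.0, 0.007, 0.005], [-0.006, 0.015, 1.0], [0.007, -1.0, 0.015]]
ft_force: [-1.2, 0.7, 0.4]
width: 69.0
```

>>> apply_moves([
  [0,0,0,0,0,0],
  [0,0,0,0,0,0],
  [0,0,0,0,0,0],
  [0,0,0,0,0,0],
  [0,0,0,0,0,0],
], hand=0, grip_force=12)

```text
time_s: 30.15
ee_pos: [548.1, 339.1, 75.8]
tool_rot: [[1.0, 0.01, 0.007], [-0.007, 0.012, 1.0], [0.01, -1.0, 0.012]]
ft_force: [-0.3, -0.2, -2.1]
width: 28.2
```

```bash
cat >> h.py <<'E'
def arc(a1,step=0.1,c=(157.5,62.),off=19.,r=None):
    "rows (world y,z -> tool z,y units) along camera arc from where grip is"
    e=np.array(robot.state()['ee_pos']); v=np.array([e[1]-c[0],e[2]+off-c[1]]); a=np.arctan2(v[1],v[0]); print('angle',a.round(3),'r',np.hypot(*v).round(1))
    n=int(np.ceil(abs(a1-a)/step)); A=np.linspace(a,a1,n+1); P=185*np.c_[np.cos(A),np.sin(A)]; D=np.diff(P,axis=0)/30
    print([[0,round(-d[1],2),round(d[0],2)] for d in D])
E
python3 - <<'E'
from h import *
arc(2.1,0.16)
E
```

```text
angle 0.179 r 184.5
[[0, np.float64(-0.88), np.float64(-0.23)], [0, np.float64(-0.84), np.float64(-0.35)], [0, np.float64(-0.78), np.float64(-0.47)], [0, np.float64(-0.7), np.float64(-0.58)], [0, np.float64(-0.61), np.float64(-0.68)], [0, np.float64(-0.5), np.float64(-0.76)], [0, np.float64(-0.38), np.float64(-0.83)], [0, np.float64(-0.25), np.float64(-0.87)], [0, np.float64(-0.12), np.float64(-0.9)], [0, np.float64(0.01), np.float64(-0.91)], [0, np.float64(0.14), np.float64(-0.9)], [0, np.float64(0.28), np.float64(-0.87)], [0, np.float64(0.4), np.float64(-0.82)]]
```

>>> apply_moves([
  [0,-0.88,-0.23,0,0,0],
  [0,-0.84,-0.35,0,0,0],
  [0,-0.78,-0.47,0,0,0],
  [0,-0.7,-0.58,0,0,0],
  [0,0,0,0,0,0],
])

```text
time_s: 30.78
ee_pos: [551.0, 295.6, 175.4]
tool_rot: [[1.0, 0.024, 0.001], [-0.001, 0.025, 1.0], [0.024, -0.999, 0.025]]
ft_force: [-1.0, -3.4, -1.3]
width: 28.1
```

```bash
python3 - <<'E'
from h import *
arc(2.1,0.16); print(robot.state()['width'])
E
```

```text
angle 0.764 r 191.3
[[0, np.float64(-0.61), np.float64(-0.68)], [0, np.float64(-0.5), np.float64(-0.76)], [0, np.float64(-0.39), np.float64(-0.83)], [0, np.float64(-0.26), np.float64(-0.88)], [0, np.float64(-0.13), np.float64(-0.91)], [0, np.float64(0.01), np.float64(-0.91)], [0, np.float64(0.14), np.float64(-0.9)], [0, np.float64(0.28), np.float64(-0.87)], [0, np.float64(0.4), np.float64(-0.82)]]
28.076904423377044
```

>>> apply_moves([
  [0,-0.5,-0.75,-0.1,0,0.1],
  [0,-0.4,-0.8,0,0,0],
  [0,-0.35,-0.83,0,0,0],
  [0,-0.26,-0.88,0,0,0],
  [0,0,0,0,0,0],
])

```text
time_s: 31.4
ee_pos: [555.0, 225.9, 227.4]
tool_rot: [[0.999, 0.029, -0.02], [0.019, 0.049, 0.999], [0.03, -0.998, 0.048]]
ft_force: [0.4, -5.2, -5.3]
width: 27.5
```

```bash
python3 - <<'E'
from h import *
arc(2.1,0.16); print(robot.state()['width'])
look(['scene','top'],['cam_head'],k=1)
E
```

```text
angle 1.216 r 196.7
[[0, np.float64(-0.25), np.float64(-0.87)], [0, np.float64(-0.12), np.float64(-0.9)], [0, np.float64(0.01), np.float64(-0.91)], [0, np.float64(0.15), np.float64(-0.9)], [0, np.float64(0.28), np.float64(-0.87)], [0, np.float64(0.4), np.float64(-0.82)]]
27.543841908871627
scene cam_head 0.9 [556. 229. 235.] [243. 137.]
```

>>> apply_moves([
  [-0.15,0.35,0,-0.28,0.1,0.17],
  [0,0.1,0,0,0,0],
  [0,0,0,0,0,0],
], grip_force=6)

```text
time_s: 31.98
ee_pos: [552.2, 233.4, 214.4]
tool_rot: [[1.0, 0.003, -0.006], [0.006, 0.004, 1.0], [0.003, -1.0, 0.004]]
ft_force: [-0.2, -1.9, 2.1]
width: 28.2
```

```bash
python3 - <<'E'
from h import *
arc(2.1,0.16); print(robot.state()['width'])
look(['scene','top'],['cam_head'],k=1)
E
```

```text
angle 1.154 r 187.4
[[0, np.float64(-0.32), np.float64(-0.92)], [0, np.float64(-0.17), np.float64(-0.96)], [0, np.float64(-0.02), np.float64(-0.97)], [0, np.float64(0.13), np.float64(-0.96)], [0, np.float64(0.28), np.float64(-0.93)], [0, np.float64(0.42), np.float64(-0.87)]]
28.235490413012002
scene cam_head 0.86 [554. 235. 231.] [241. 139.]
```

>>> apply_moves([
  [0,-0.22,-1,0,0,0],
  [0,-0.1,-1,0,0,0],
  [0,0.02,-1,0,0,0],
  [0,0,0,0,0,0],
], grip_force=10)

```text
time_s: 32.67
ee_pos: [557.0, 150.0, 226.4]
tool_rot: [[1.0, 0.016, -0.011], [0.011, 0.018, 1.0], [0.017, -1.0, 0.018]]
ft_force: [-1.5, -2.1, 1.5]
width: 28.1
```

```bash
python3 - <<'E'
from h import *
arc(2.1,0.16); print(robot.state()['width'])
look(['scene','top'],['cam_head'],k=1)
E
```

```text
angle 1.612 r 183.6
[[0, np.float64(0.08), np.float64(-0.75)], [0, np.float64(0.17), np.float64(-0.73)], [0, np.float64(0.26), np.float64(-0.71)], [0, np.float64(0.34), np.float64(-0.67)]]
28.091262797340924
scene cam_head 0.67 [559. 150. 247.] [267. 138.]
top cam_head 0.36 [ 387. -290.   -4.] [406. 250.]
```

>>> apply_moves([
  [0.06,0.1,-0.78,0,0,0],
  [0.06,0.18,-0.76,0,0,0],
  [0.06,0.26,-0.73,0,0,0],
  [0,0,0,0,0,0],
])

```text
time_s: 33.38
ee_pos: [560.9, 92.5, 209.7]
tool_rot: [[1.0, 0.01, -0.025], [0.025, 0.024, 0.999], [0.011, -1.0, 0.024]]
ft_force: [-0.1, -4.4, 2.9]
width: 27.9
```

```bash
python3 - <<'E'
from h import *
arc(2.1,0.16); print(robot.state()['width'])
look(['scene','top'],['cam_head','cam_hinge'],k=1)
E
```

```text
angle 1.943 r 179.0
[[0, np.float64(0.42), np.float64(-0.87)]]
27.867829434314682
scene cam_head 0.92 [565.  93. 235.] [285. 145.]
scene cam_hinge 0.97 [599. 159.  66.] [273. 187.]
top cam_hinge 0.71 [596. 159.  64.] [257. 182.]
```

>>> apply_moves([
  [0,0,0,-0.1,0.1,0],
  [0.05,0.15,-0.6,0,0,0],
  [0,0.15,-0.45,0,0,0],
  [0,0,0,0,0,0],
])

```text
time_s: 34.17
ee_pos: [562.8, 67.8, 200.2]
tool_rot: [[1.0, 0.011, -0.015], [0.015, 0.01, 1.0], [0.011, -1.0, 0.01]]
ft_force: [-0.0, -3.8, 1.5]
width: 28.0
```

```bash
python3 - <<'E'
from h import *
arc(2.094,0.16)
for i in range(2): look(['scene','top'],['cam_head','cam_hinge'],k=1)
f=grab('scene'); im=f['pixels']; u=px(f,[599,158,64]); print(u)
x,y=int(u[0]),int(u[1]); cv2.imwrite('pics/z1.png',cv2.resize(im[y-65:y+25,x-50:x+70],(800,600),interpolation=cv2.INTER_CUBIC))
E
```

```text
angle 2.089 r 181.0
[[0, np.float64(0.01), np.float64(-0.02)]]
scene cam_head 0.65 [566.  71. 223.] [293. 151.]
scene cam_hinge 0.93 [597. 158.  64.] [273. 188.]
top cam_hinge 0.81 [597. 163.  62.] [255. 182.]
scene cam_head 0.72 [567.  72. 226.] [293. 149.]
scene cam_hinge 0.72 [597. 159.  65.] [273. 188.]
top cam_head 0.62 [567. 156.   2.] [259. 196.]
top cam_hinge 0.66 [593. 158.  61.] [257. 184.]
[273.71905771 188.23315996]
```

View pics/z1.png

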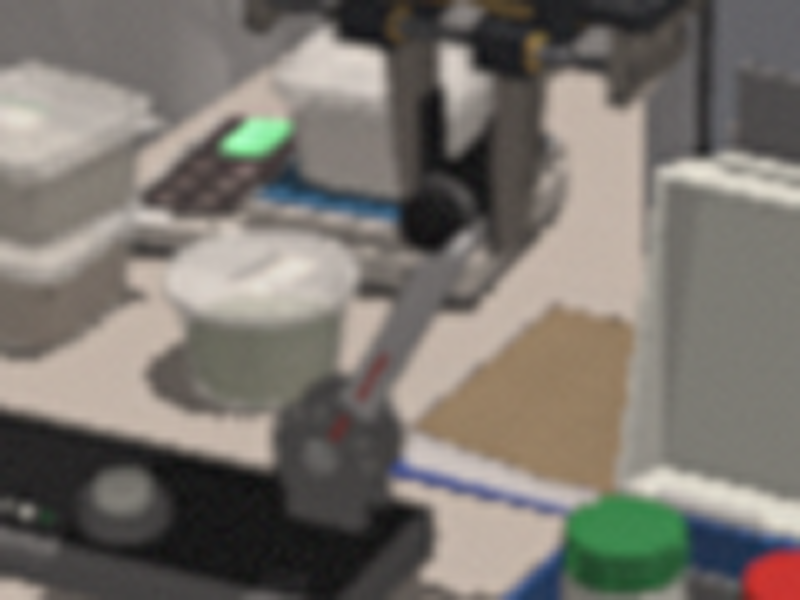

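```bash
python3 - <<'E'
from h import *
f=grab('scene')
for xh in (590,600):
  for a in (1.97,2.03,2.094,2.16):
    p=lambda r: px(f,np.array([xh,158.5,62])+r*np.array([-0.063*np.cos(a),np.cos(a),np.sin(a)]))
    d=p(150)-p(30); q=(p(0)-[273.7-50,188.2-65])*6.667; print(xh,a,np.degrees(np.arctan2(-d[1],d[0])).round(1), q.round(0), ((p(185)-[223.7,123.2])*6.667).round(0))
E
```

```text
590 1.97 66.5 [323. 446.] [460. 130.]
590 2.03 62.2 [323. 446.] [481. 144.]
590 2.094 57.6 [323. 446.] [504. 160.]
590 2.16 52.7 [323. 446.] [526. 178.]
600 1.97 66.4 [334. 436.] [471. 122.]
600 2.03 62.1 [334. 436.] [493. 135.]
600 2.094 57.5 [334. 436.] [515. 152.]
600 2.16 52.6 [334. 436.] [537. 170.]
```

>>> apply_moves([
  [0,0.08,-0.24,0,0,0],
  [0,0,0,0,0,0],
])

```text
time_s: 35.12
ee_pos: [563.1, 63.6, 198.2]
tool_rot: [[1.0, 0.012, -0.018], [0.017, 0.014, 1.0], [0.012, -1.0, 0.013]]
ft_force: [1.0, -2.5, -0.5]
width: 28.1
```

>>> apply_moves([
  [0,0,0,0,0,0],
  [0,0,0,0,0,0],
  [0,0,0,0,0,0],
  [0,-1,0,0,0,0],
  [0,-1,0,0,0,0],
  [0,-1,0,0,0,0],
  [0,0,0,0,0,0],
], hand=0.6)

```text
time_s: 36.0
ee_pos: [560.8, 62.6, 290.3]
tool_rot: [[1.0, 0.008, -0.017], [0.017, 0.014, 1.0], [0.009, -1.0, 0.014]]
ft_force: [0.2, -1.2, -0.6]
width: 55.2
```

```bash
python3 - <<'E'
from h import *
for i in range(2): look(['scene','top'],['cam_head','cam_hinge','snap_key_top'],k=1)
f=grab('scene'); im=f['pixels']
cv2.imwrite('pics/z2.png',cv2.resize(im[123:213,223:343],(800,600),interpolation=cv2.INTER_CUBIC))
E
```

```text
scene cam_head 0.65 [569.  67. 225.] [294. 150.]
scene cam_hinge 0.65 [598. 156.  65.] [274. 188.]
scene snap_key_top 0.61 [711.  -2. 184.] [338. 149.]
top cam_hinge 0.72 [596. 156.  61.] [258. 182.]
top snap_key_top 0.52 [538. 239.  46.] [231. 203.]
scene cam_head 0.84 [564.  66. 224.] [294. 151.]
scene cam_hinge 0.87 [597. 157.  66.] [274. 188.]
scene snap_key_top 0.4 [642. -96.  48.] [356. 207.]
top cam_hinge 0.87 [594. 159.  62.] [256. 183.]
top snap_key_top 0.44 [537. 238.  44.] [231. 204.]
```

View pics/z2.png

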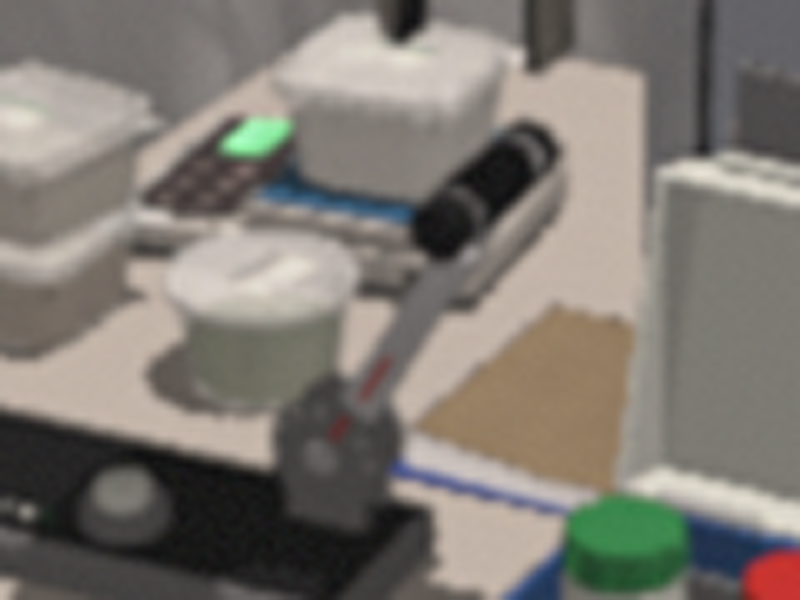

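Only the gripper has left the head, and the arm stayed at the mark: the red pointer (375,378) lines up with the red tick (340,430). Next comes the key, with the fingers closed.

>>> apply_moves([
  [0,0,1,0,0.1,0],
  [0,0,1,0,0,0],
  [-0.2,0,1,0,0,0],
  [-0.2,0.2,1,0,0,0],
  [-0.2,0.5,1,0,0,0],
  [-0.2,1,0.8,0,0,0],
  [0,1,0.1,0,0,0],
  [0,1,0,0,0,0],
  [0,1,0,0,0,0],
  [0,1,0,0,0,0],
  [0,1,0,0,0,0],
  [0,0,0,0,0,0],
], hand=0)

```text
time_s: 38.35
ee_pos: [537.5, 249.2, 84.9]
tool_rot: [[1.0, 0.008, 0.001], [-0.001, 0.015, 1.0], [0.008, -1.0, 0.015]]
ft_force: [0.1, -0.7, 0.9]
width: 0.7
```

```bash
python3 - <<'E'
from h import *
look(['top','scene'],['snap_key_top'],k=1)
print(robot.state()['ee_pos'],robot.state()['width'],delta([537,240,45]).round(2))
E
```

```text
top snap_key_top 0.31 [562. -97.   8.] [341. 194.]
scene snap_key_top 0.53 [541. 246.  46.] [240. 195.]
[540.0992069  250.32253424  88.53255205] 0.35902099143847876 [-0.12  1.44 -0.37]
```

```bash
python3 - <<'E'
from h import *
f=grab('scene'); print(ray(f,(241.7,196.9),44).round(1))
g=grab('top'); print(ray(g,(231,203),44).round(1))
E
```

```text
[537.  235.5  44. ]
[539.1 237.7  44. ]
```

Key at about (538,238). Move over it and press.

>>> apply_moves([
  [-0.05,0.5,-0.4,0,0,0],
  [0,0.5,0,0,0,0],
  [0,0,0,0,0,0],
])

```text
time_s: 39.02
ee_pos: [539.1, 237.8, 57.3]
tool_rot: [[1.0, 0.016, 0.002], [-0.002, 0.019, 1.0], [0.016, -1.0, 0.019]]
ft_force: [-0.3, -0.3, -0.7]
width: 0.6
```

>>> apply_moves([
  [0,0.4,0,0,0,0],
  [0,0.1,0,0,0,0],
])

```text
time_s: 39.28
ee_pos: [540.1, 238.3, 42.2]
tool_rot: [[1.0, 0.017, 0.002], [-0.002, 0.019, 1.0], [0.017, -1.0, 0.02]]
ft_force: [-6.1, -3.1, 18.2]
width: 0.0
```

>>> apply_moves([
  [0,0.15,0,0,0,0],
  [0,0,0,0,0,0],
])

```text
time_s: 39.52
ee_pos: [540.2, 238.3, 43.0]
tool_rot: [[1.0, 0.015, 0.002], [-0.002, 0.02, 1.0], [0.015, -1.0, 0.02]]
ft_force: [-1.7, -0.8, 3.5]
width: 0.1
```

>>> apply_moves([
  [0,0.15,0,0,0,0],
  [0,0,0,0,0,0],
])

```text
time_s: 39.78
ee_pos: [540.4, 238.4, 43.0]
tool_rot: [[1.0, 0.014, 0.002], [-0.002, 0.02, 1.0], [0.014, -1.0, 0.02]]
ft_force: [-1.5, -0.4, 3.6]
width: 0.2
```

>>> apply_moves([
  [0,0.3,0,0,0,0],
  [0,0.3,0,0,0,0],
])

```text
time_s: 40.02
ee_pos: [541.3, 238.7, 40.7]
tool_rot: [[1.0, 0.011, 0.002], [-0.002, 0.022, 1.0], [0.011, -1.0, 0.022]]
ft_force: [-28.8, -14.1, 92.4]
width: 0.7
```

```bash
python3 - <<'E'
from h import *
s=robot.state(); print(s['ee_pos'],s['ft_force'])
f=grab('scene'); im=f['pixels']; cv2.imwrite('pics/z3.png',cv2.resize(im[160:220,200:280],(800,600),interpolation=cv2.INTER_CUBIC))
E
```

```text
[541.34793621 238.73643041  40.69062656] [-28.84343697 -14.12387901  92.37793777]
```

View pics/z3.png

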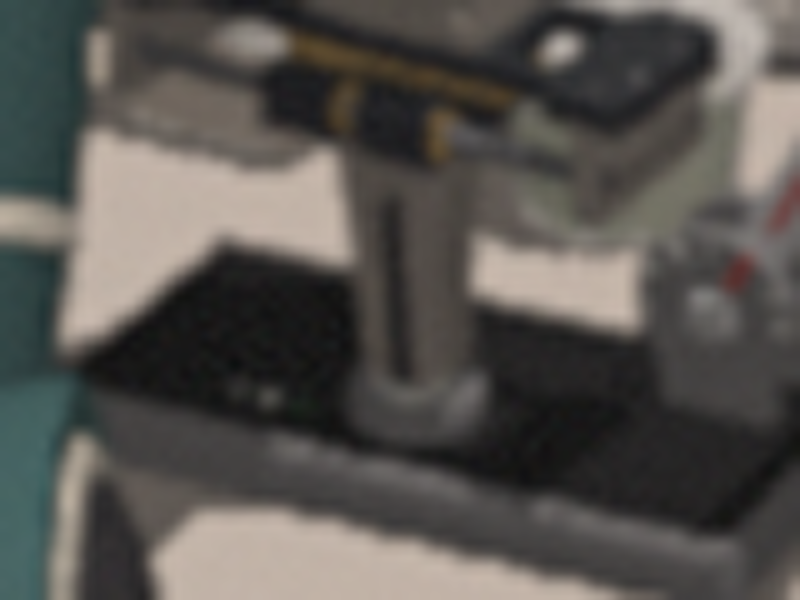

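>>> apply_moves([
  [0,-0.05,0,0,0,0],
  [0,-0.03,0,0,0,0],
  [0,0,0,0,0,0],
])

```text
time_s: 40.45
ee_pos: [541.9, 239.1, 48.0]
tool_rot: [[1.0, 0.013, 0.002], [-0.002, 0.025, 1.0], [0.013, -1.0, 0.025]]
ft_force: [-0.9, -0.7, 1.7]
width: 0.4
```

>>> apply_moves([
  [0,-0.06,0,0,0,0],
  [0,0,0,0,0,0],
])

```text
time_s: 40.7
ee_pos: [541.6, 239.2, 48.4]
tool_rot: [[1.0, 0.012, 0.002], [-0.002, 0.024, 1.0], [0.012, -1.0, 0.024]]
ft_force: [-0.1, -0.1, 0.9]
width: 0.3
```

>>> apply_moves([
  [0,-0.06,0,0,0,0],
  [0,0,0,0,0,0],
])

```text
time_s: 40.95
ee_pos: [540.9, 239.0, 49.3]
tool_rot: [[1.0, 0.011, 0.002], [-0.002, 0.023, 1.0], [0.01, -1.0, 0.023]]
ft_force: [-0.2, 0.9, -0.3]
width: 0.6
```

The spring eased off smoothly up to about z=49, so the key was pressed its full 6 mm at 42–43. The pointer was still on the tick in the picture, where the fingers sit on the key at (415,400). Next I fold the arm down.

>>> apply_moves([
  [0,-1,0,0,0,0],
  [0,-1,0,0,0,0],
  [0,-1,0,0,0,0],
  [0,-1,0,0,0,0],
  [0,-1,0,0,0,0],
  [0,-1,0,0,0,0],
  [0,-1,0,0,0,0],
  [0,-1,0,0,0,0],
  [0.1,-0.4,-1,-0.2,0,0.1],
  [0.2,0,-1,0,0,0],
  [0.2,0,-1,0,0,0],
  [0.2,0,-1,0,0,0],
  [0.1,0,-1,0,0,0],
  [0,0,-0.7,0,0,0],
  [0,0,0,0,0,0],
], hand=0.75)

```text
time_s: 42.82
ee_pos: [559.5, 57.3, 307.2]
tool_rot: [[1.0, -0.016, -0.001], [0.001, -0.015, 1.0], [-0.016, -1.0, -0.015]]
ft_force: [0.3, 0.1, 0.2]
width: 68.9
```

```bash
python3 - <<'E'
from h import *
look(['scene'],['cam_head'],k=1)
print(robot.state()['ee_pos'],delta([562,65,203]).round(2))
E
```

```text
scene cam_head 0.74 [568.  66. 222.] [295. 151.]
[559.51266637  59.8148853  307.10364633] [0.14 3.47 0.22]
```

>>> apply_moves([
  [0.1,1,0.22,0.1,0,-0.1],
  [0,1,0,0,0,0],
  [0,1,0,0,0,0],
  [0,0.45,0,0,0,0],
  [0,0,0,0,0,0],
])

```text
time_s: 43.55
ee_pos: [562.5, 75.1, 201.2]
tool_rot: [[1.0, 0.003, -0.015], [0.015, 0.007, 1.0], [0.003, -1.0, 0.007]]
ft_force: [0.5, -1.2, -0.7]
width: 69.1
```

>>> apply_moves([
  [0,0,0,0,0,0],
  [0,0,0,0,0,0],
  [0,0,0,0,0,0],
  [0,0,0,0,0,0],
], hand=0, grip_force=8)

```text
time_s: 44.05
ee_pos: [564.4, 70.9, 205.3]
tool_rot: [[1.0, 0.008, -0.013], [0.013, 0.003, 1.0], [0.008, -1.0, 0.003]]
ft_force: [-1.5, -5.0, 2.7]
width: 31.2
```

```bash
python3 - <<'E'
from h import *
arc(0,0.16); print(robot.state()['width'])
E
```

```text
angle 2.061 r 184.0
[[0, np.float64(-0.39), np.float64(0.9)], [0, np.float64(-0.24), np.float64(0.95)], [0, np.float64(-0.09), np.float64(0.97)], [0, np.float64(0.06), np.float64(0.97)], [0, np.float64(0.22), np.float64(0.95)], [0, np.float64(0.36), np.float64(0.91)], [0, np.float64(0.5), np.float64(0.84)], [0, np.float64(0.63), np.float64(0.75)], [0, np.float64(0.74), np.float64(0.64)], [0, np.float64(0.83), np.float64(0.51)], [0, np.float64(0.9), np.float64(0.38)], [0, np.float64(0.95), np.float64(0.23)], [0, np.float64(0.97), np.float64(0.08)]]
31.228482446948426
```

>>> apply_moves([
  [0,-0.2,0.95,0,0.1,0],
  [-0.06,-0.15,1,0,0,0],
  [-0.06,-0.05,1,0,0,0],
  [-0.06,0.08,1,0,0,0],
  [0,0,0,0,0,0],
], grip_force=8)

```text
time_s: 44.68
ee_pos: [561.7, 181.7, 221.0]
tool_rot: [[1.0, 0.013, 0.014], [-0.014, -0.006, 1.0], [0.013, -1.0, -0.005]]
ft_force: [-1.4, 2.1, -2.7]
width: 28.6
```

```bash
python3 - <<'E'
from h import *
arc(0,0.16); print(robot.state()['width'])
look(['scene'],['cam_head'],k=1)
E
```

```text
angle 1.436 r 179.6
[[0, np.float64(0.21), np.float64(0.96)], [0, np.float64(0.36), np.float64(0.91)], [0, np.float64(0.5), np.float64(0.85)], [0, np.float64(0.63), np.float64(0.76)], [0, np.float64(0.74), np.float64(0.65)], [0, np.float64(0.83), np.float64(0.52)], [0, np.float64(0.91), np.float64(0.38)], [0, np.float64(0.95), np.float64(0.23)], [0, np.float64(0.98), np.float64(0.08)]]
28.578607898863982
scene cam_head 0.57 [558. 183. 245.] [257. 137.]
```

>>> apply_moves([
  [-0.06,0.15,1,0,-0.1,0],
  [-0.06,0.3,0.95,0,0,0],
  [-0.06,0.45,0.88,0,0,0],
  [-0.05,0.58,0.8,0,0,0],
  [0,0,0,0,0,0],
])

```text
time_s: 45.4
ee_pos: [557.4, 280.4, 175.2]
tool_rot: [[1.0, 0.011, 0.01], [-0.01, -0.014, 1.0], [0.011, -1.0, -0.014]]
ft_force: [-1.1, 3.3, -1.0]
width: 28.9
```

```bash
python3 - <<'E'
from h import *
arc(0,0.16); print(robot.state()['width'])
look(['scene'],['cam_head'],k=1)
E
```

```text
angle 0.822 r 180.5
[[0, np.float64(0.62), np.float64(0.58)], [0, np.float64(0.69), np.float64(0.49)], [0, np.float64(0.75), np.float64(0.39)], [0, np.float64(0.79), np.float64(0.28)], [0, np.float64(0.83), np.float64(0.17)], [0, np.float64(0.84), np.float64(0.06)]]
28.89215536892719
scene cam_head 0.77 [555. 285. 198.] [228. 145.]
```

>>> apply_moves([
  [-0.05,0.6,0.65,0.1,0,0],
  [-0.04,0.68,0.55,0,0,0],
  [-0.04,0.75,0.42,0,0,0],
  [0,0.79,0.3,0,0,0],
  [0,0,0,0,0,0],
])

```text
time_s: 46.12
ee_pos: [556.3, 335.1, 86.5]
tool_rot: [[1.0, 0.011, 0.016], [-0.016, 0.0, 1.0], [0.011, -1.0, 0.0]]
ft_force: [0.6, 0.7, -2.2]
width: 28.9
```

```bash
python3 - <<'E'
from h import *
arc(0,0.16); print(robot.state()['width'])
look(['scene'],['cam_head'],k=1)
E
```

```text
angle 0.24 r 182.9
[[0, np.float64(0.73), np.float64(0.13)], [0, np.float64(0.74), np.float64(0.04)]]
28.87503972463692
scene cam_head 0.71 [546. 338. 114.] [214. 168.]
```

>>> apply_moves([
  [0,0.7,0.13,0,0.1,0],
  [0,0.6,0.04,0,0,0],
  [0,0,0,0,0,0],
])

```text
time_s: 46.6
ee_pos: [556.4, 341.3, 48.6]
tool_rot: [[0.999, 0.011, 0.035], [-0.035, 0.003, 0.999], [0.011, -1.0, 0.003]]
ft_force: [-0.3, 0.6, -3.7]
width: 28.9
```

>>> apply_moves([
  [0,0,0,0,0,0],
  [0,0,0,0,0,0],
  [0,-1,0,0,0,0],
  [0,-1,0,0,0,0],
  [0,0,0,0,0,0],
], hand=0.65)

```text
time_s: 47.22
ee_pos: [558.8, 339.3, 112.3]
tool_rot: [[0.999, 0.016, 0.039], [-0.039, 0.004, 0.999], [0.015, -1.0, 0.004]]
ft_force: [-0.1, -0.4, 0.5]
width: 59.9
```

>>> apply_moves([
  [0,0,0.1,0,0,0],
  [0,0,0,0,0,0],
  [0,0,0,0,0,0],
  [0,0,0,0,0,0],
  [0,0,0,0,0,0],
], hand=0)

```text
time_s: 47.85
ee_pos: [557.5, 341.2, 109.0]
tool_rot: [[0.999, 0.012, 0.04], [-0.04, 0.001, 0.999], [0.012, -1.0, 0.001]]
ft_force: [0.6, 0.2, 0.4]
width: 11.8
```

```bash
python3 - <<'E'
from h import *
print(robot.state()['ee_pos'],robot.state()['width'])
look(['scene','top'],['cam_head'],k=1)
E
```

```text
[557.53859948 341.20099736 109.01976849] 11.767023847169147
scene cam_head 0.85 [547. 341.  75.] [215. 179.]
top cam_head 0.81 [549. 338.  77.] [196. 199.]
```

>>> apply_moves([
  [-0.2,0.5,0,0,-0.22,0],
  [0,0.2,0,0,0,0],
  [0,0.2,0,0,0,0],
])

```text
time_s: 48.42
ee_pos: [551.6, 342.1, 81.0]
tool_rot: [[1.0, 0.013, -0.002], [0.002, 0.002, 1.0], [0.013, -1.0, 0.002]]
ft_force: [0.1, 0.4, 1.1]
width: 0.4
```

>>> apply_moves([
  [0,0.15,0,0,0,0],
  [0,0.15,0,0,0,0],
])

```text
time_s: 48.68
ee_pos: [551.8, 342.4, 75.5]
tool_rot: [[1.0, 0.012, -0.002], [0.002, 0.002, 1.0], [0.012, -1.0, 0.002]]
ft_force: [-14.3, -8.2, 48.1]
width: 0.8
```

>>> apply_moves([
  [0,0.15,0,0,0,0],
])

```text
time_s: 48.8
ee_pos: [551.8, 342.4, 75.7]
tool_rot: [[1.0, 0.011, -0.001], [0.001, 0.003, 1.0], [0.011, -1.0, 0.003]]
ft_force: [-12.8, -7.9, 35.1]
width: 0.4
```

The arm bottomed out hard with the fingertips at 75.7 mm, which matches the tube top at 76, so it is fully folded. Next is the lid: I go up and over, to behind the handle bar.

>>> apply_moves([
  [0,-1,0,0,0,0],
  [0,-1,0,0,0,0],
  [0,-1,0,0,0,0],
  [0,-1,0,0,0,0],
  [0,-1,0,0,0,0],
  [0,-1,0,0,0,0],
  [0,-1,-0.5,0,0,0],
  [0.3,0,-1,0,0,0],
  [0.3,0,-1,0,0,0],
  [0.3,0,-1,0,0,0],
  [0.3,0,-1,0,0,0],
  [0.3,0,-1,0,0,0],
  [0.3,0,-1,0,0,0],
  [0.3,0,-1,0,0,0],
  [0.3,0,-1,0,0,0],
  [0.3,0,-1,0,0,0],
  [0.3,0,-1,0,0,0],
  [0.3,0,-1,0,0,0],
  [0.3,0,-0.5,0,0,0],
  [0,0,0,0,0,0],
], hand=0)

```text
time_s: 51.3
ee_pos: [661.6, -32.3, 290.8]
tool_rot: [[1.0, 0.011, 0.001], [-0.001, -0.001, 1.0], [0.011, -1.0, -0.001]]
ft_force: [0.2, -0.6, 0.5]
width: 0.2
```

```bash
python3 - <<'E'
from h import *
look(['scene','top'],['lid_handle','cam_head','clip_left_tip'],k=1)
g=grab('top','t2.png'); print(ray(g,(350,95),0).round(0), robot.state()['ee_pos'])
E
```

```text
scene lid_handle 0.63 [720. -97. 224.] [370. 142.]
scene cam_head 0.9 [546. 342.  63.] [215. 182.]
scene clip_left_tip 0.63 [719.  -5. 225.] [340. 135.]
top cam_head 0.86 [546. 340.  62.] [196. 201.]
top clip_left_tip 0.64 [ 715. -190.  223.] [380. 124.]
[ 885. -141.    0.] [661.21134715 -30.56759973 291.32577062]
```

View pics/t2.png

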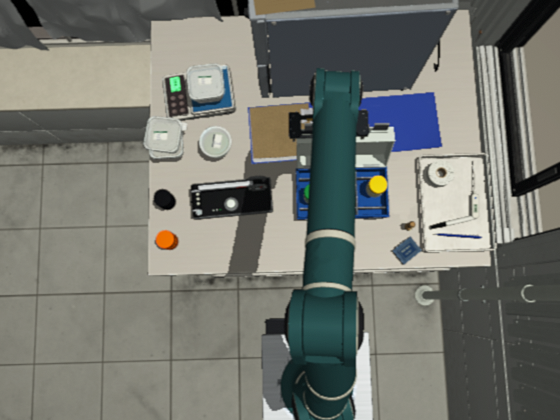

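The camera arm is folded (head z=62). The yellow jar appears at (377,184), against (372,190) before, so I'll check it before closing the lid.

```bash
python3 - <<'E'
from h import *
look(['scene','top'],['jar_yellow','jar_red','jar_green'],k=2)
f=grab('scene'); im=f['pixels']; cv2.imwrite('pics/z4.png',cv2.resize(im[140:260,280:420],(700,600),interpolation=cv2.INTER_CUBIC))
E
```

```text
scene jar_yellow 0.77 [ 582. -195.    9.] [379. 237.]
scene jar_red 0.83 [559. -95.   6.] [343. 232.]
scene jar_red 0.5 [722.  -2. 226.] [340. 134.]
scene jar_green 0.57 [562.  -5.   8.] [315. 223.]
scene jar_green 0.25 [567. -96.   7.] [345. 231.]
top jar_yellow 0.91 [436. 432.   2.] [169. 241.]
top jar_yellow 0.84 [ 578. -202.    2.] [374. 189.]
top jar_red 0.53 [ 577. -203.    0.] [375. 189.]
top jar_green 0.39 [560. -10.   0.] [313. 196.]
```

View pics/z4.png

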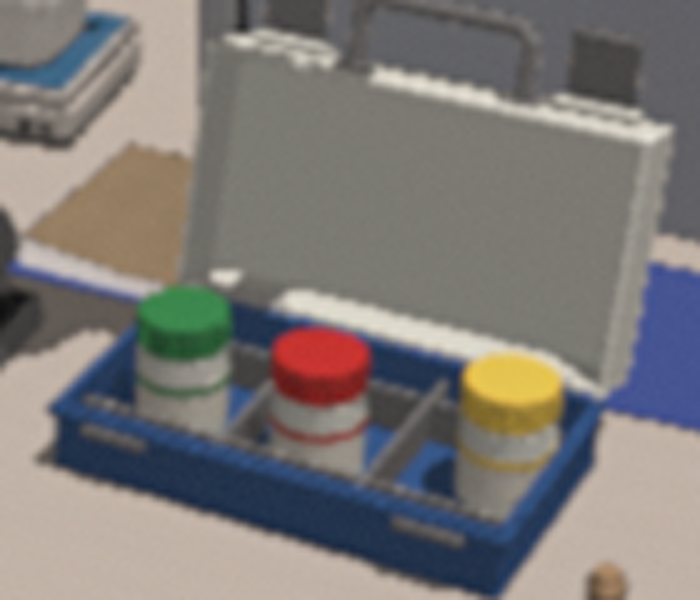

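```bash
python3 - <<'E'
from h import *
f=grab('scene'); g=grab('top')
for z in (78,82): print(ray(f,(382.4,216),z).round(0), ray(g,(377,184),z).round(0))
print(ray(f,(344.2,211.2),82).round(0),"red cap")
# bottom of jar edge
for r in range(2):
  for c in ('scene','top'):
    ff=grab(c)
    for q in robot.find_in(c,'jar_yellow')[:2]: print(c,q['score'],world(ff,q['centre']).round(0))
print(delta([580,-200,110]).round(2))
E
```

```text
[ 583. -199.   78.] [ 578. -197.   78.]
[ 577. -201.   82.] [ 577. -197.   82.]
[551. -99.  82.] red cap
scene 0.76 [ 561. -200.   67.]
top 0.94 [554. 434.  75.]
top 0.82 [ 571. -197.   81.]
scene 0.67 [ 560. -201.   67.]
top 0.9 [553. 434.  74.]
top 0.8 [435. 426.  80.]
[-2.78  6.01 -5.62]
```

Yellow has been knocked into the corner of its cell, to about (579,-199). It still stands upright, but I'll re-centre it so the lid's wall clears it.

>>> apply_moves([
  [-0.7,0,-1,0,0,0],
  [-0.7,0.3,-1,0,0,0],
  [-0.7,1,-1,0,0,0],
  [-0.6,1,-1,0,0,0],
  [0,1,-1,0,0,0],
  [0,1,-0.6,0,0,0],
  [0,1,0,0,0,0],
  [0,0.7,0,0,0,0],
  [0,0,0,0,0,0],
], hand=0.8)

```text
time_s: 53.82
ee_pos: [582.0, -204.8, 106.6]
tool_rot: [[1.0, 0.015, -0.002], [0.002, -0.001, 1.0], [0.015, -1.0, -0.001]]
ft_force: [0.1, -0.4, 1.1]
width: 73.6
```

```bash
python3 - <<'E'
from h import *
print(robot.state()['ee_pos'],delta([578,-199,50]).round(2))
E
```

```text
[ 581.9663997  -204.80800584  106.55970685] [-0.16  1.88  0.2 ]
```

>>> apply_moves([
  [-0.1,0.2,0.2,0,0,0],
  [0,0.9,0,0,0,0],
  [0,0.75,0,0,0,0],
  [0,0,0,0,0,0],
])

```text
time_s: 54.32
ee_pos: [582.7, -197.2, 53.7]
tool_rot: [[1.0, 0.022, -0.004], [0.004, -0.001, 1.0], [0.022, -1.0, -0.001]]
ft_force: [-0.8, -0.6, 0.8]
width: 73.5
```

>>> apply_moves([
  [0,0,0,0,0,0],
  [0,0,0,0,0,0],
  [0,0,0,0,0,0],
  [0,0,0,0,0,0],
], hand=0, grip_force=20)

```text
time_s: 54.82
ee_pos: [584.5, -197.2, 57.2]
tool_rot: [[1.0, 0.027, -0.004], [0.004, -0.002, 1.0], [0.027, -1.0, -0.002]]
ft_force: [-0.0, 0.1, -2.1]
width: 52.6
```

Gripped. A small lift, a shift to (565,-184), then set down. The grip is at TCP 57.2 with the jar on the floor.

>>> apply_moves([
  [0,-0.25,0,0,0,0.15],
  [-0.5,0,0.4,0,0,0],
  [-0.2,0,0.05,0,0,0],
  [0,0,0,0,0,0],
])

```text
time_s: 55.32
ee_pos: [562.6, -183.9, 64.8]
tool_rot: [[1.0, 0.0, -0.004], [0.004, -0.002, 1.0], [0.0, -1.0, -0.002]]
ft_force: [0.8, 0.7, -2.2]
width: 52.8
```

>>> apply_moves([
  [0,0.22,0,0,0,0],
  [0,0.05,0,0,0,0],
  [0,0,0,0,0,0],
])

```text
time_s: 55.7
ee_pos: [563.1, -184.5, 56.8]
tool_rot: [[1.0, -0.0, -0.003], [0.003, -0.002, 1.0], [-0.0, -1.0, -0.002]]
ft_force: [-2.2, 1.0, 3.0]
width: 52.6
```

>>> apply_moves([
  [0,0,0,0,0,0],
  [0,0,0,0,0,0],
  [0,0,0,0,0,0],
  [0,-1,0,0,0,0],
  [0,-1,0,0,0,0],
  [0,-1,0,0,0,0],
  [0,-1,0,0,0,0],
], hand=0.75)

```text
time_s: 56.58
ee_pos: [562.4, -184.6, 177.4]
tool_rot: [[1.0, -0.003, -0.003], [0.003, -0.003, 1.0], [-0.003, -1.0, -0.003]]
ft_force: [1.0, 0.6, 0.3]
width: 68.9
```

>>> apply_moves([
  [0,-1,0,0,0,0],
  [0,-1,0,0,0,0],
  [0,-1,0,0,0,0],
  [0,-0.8,0.4,0,0,0],
  [0.5,-0.3,1,0,0,0],
  [1,0,1,0,0,0],
  [1,0,0.4,0,0,0],
  [1,0,0,0,0,0],
  [1,0,0,0,0,0],
  [1,0,0,0,0,0],
  [0.6,0,0,0,0,0],
  [0,0,0,0,0,0],
], hand=0)

```text
time_s: 58.08
ee_pos: [752.1, -98.0, 308.2]
tool_rot: [[1.0, 0.005, -0.002], [0.002, -0.003, 1.0], [0.005, -1.0, -0.003]]
ft_force: [-0.2, -0.2, 0.1]
width: -0.0
```

```bash
python3 - <<'E'
from h import *
look(['scene','top'],['lid_handle','jar_yellow'],k=1)
print(robot.state()['ee_pos'],delta([748,-97,205]).round(2))
E
```

```text
scene lid_handle 0.66 [ 718. -100.  224.] [371. 142.]
scene jar_yellow 0.66 [ 563. -181.    9.] [372. 239.]
top jar_yellow 0.72 [559. 438.  -3.] [168. 201.]
[751.12859018 -98.29307175 310.06789767] [-0.13  3.5   0.05]
```

>>> apply_moves([
  [0,1,0,0,0,0],
  [0,1,0,0,0,0],
  [0,1,0,0,0,0],
  [0,0.4,0,0,0,0],
  [0,0,0,0,0,0],
])

```text
time_s: 59.0
ee_pos: [751.6, -98.9, 210.0]
tool_rot: [[1.0, 0.013, -0.0], [0.0, -0.002, 1.0], [0.013, -1.0, -0.002]]
ft_force: [0.0, -0.2, -0.7]
width: 0.5
```

>>> apply_moves([
  [-0.6,0,0,0,0,0],
  [-0.7,0,0,0,0,0],
  [-0.7,-0.1,0,0,0,0],
  [-0.7,-0.1,0,0,0,0],
  [0,0,0,0,0,0],
])

```text
time_s: 59.62
ee_pos: [677.5, -99.1, 226.2]
tool_rot: [[0.999, 0.039, -0.001], [0.002, -0.004, 1.0], [0.039, -0.999, -0.004]]
ft_force: [0.6, -0.5, -0.1]
width: 0.7
```

```bash
python3 - <<'E'
from h import *
look(['scene','top'],['lid_handle'],k=1)
print(robot.state()['ee_pos'])
E
```

```text
scene lid_handle 0.55 [661. -99. 238.] [363. 145.]
top lid_handle 0.56 [656. -95. 234.] [347. 145.]
[678.03941698 -98.7354724  224.08887731]
```

>>> apply_moves([
  [-0.7,0,0,0,0,0.2],
  [-0.7,0.05,0,0,0,0],
  [-0.7,0.1,0,0,0,0],
  [-0.7,0.15,0,0,0,0],
  [-0.4,0.2,0,0,0,0],
  [0,0,0,0,0,0],
])

```text
time_s: 60.58
ee_pos: [580.7, -98.4, 208.0]
tool_rot: [[1.0, 0.001, -0.004], [0.004, -0.005, 1.0], [0.001, -1.0, -0.005]]
ft_force: [-0.2, -0.5, -0.1]
width: 0.1
```

```bash
python3 - <<'E'
from h import *
look(['scene','top'],['lid_handle'],k=1)
print(robot.state()['ee_pos'])
E
```

```text
scene lid_handle 0.79 [568. -95. 225.] [348. 162.]
top lid_handle 0.94 [558. -99. 223.] [350. 181.]
[582.17835712 -98.43397064 208.35410281]
```

>>> apply_moves([
  [-0.7,0.2,0,0,0,0],
  [-0.65,0.35,0,0,0,0],
  [0,0,0,0,0,0],
  [0.05,-1,0,0,0,0],
  [0,-1,0,0,0,0],
  [0,0,0,0,0,0],
])

```text
time_s: 61.52
ee_pos: [547.8, -98.2, 253.8]
tool_rot: [[1.0, 0.007, -0.005], [0.005, -0.007, 1.0], [0.007, -1.0, -0.007]]
ft_force: [0.0, 0.2, 0.6]
width: 0.1
```

```bash
python3 - <<'E'
from h import *
look(['scene','top'],['lid_handle'],k=1)
print(robot.state()['ee_pos'])
E
```

```text
scene lid_handle 0.66 [529. -95. 200.] [341. 176.]
top lid_handle 0.95 [522. -95. 198.] [348. 196.]
[545.1647771  -97.70342236 250.24959137]
```

>>> apply_moves([
  [-0.8,0.5,0,0,0,0],
  [-0.1,0.6,0,0,0,0],
  [-0.3,0.5,0,0,0,0],
  [-0.5,0.5,0,0,0,0],
  [-0.4,0.5,0,0,0,0],
  [0,0,0,0,0,0],
])

```text
time_s: 62.48
ee_pos: [476.8, -98.3, 164.3]
tool_rot: [[1.0, -0.011, -0.005], [0.005, -0.007, 1.0], [-0.011, -1.0, -0.007]]
ft_force: [0.1, 0.2, 0.3]
width: 0.7
```

```bash
python3 - <<'E'
from h import *
look(['scene','top'],['lid_handle'],k=1)
print(robot.state()['ee_pos'])
E
```

```text
scene lid_handle 0.6 [532. -95. 203.] [342. 175.]
top lid_handle 0.59 [524. -99. 201.] [349. 195.]
[479.57739788 -98.42349572 166.31132126]
```

>>> apply_moves([
  [0,-1,0,0,0,0],
  [0,-1,0,0,0,0],
  [0.8,0,0,0,0,0],
  [0.8,0,0,0,0,0],
  [0,0,0,0,0,0],
])

```text
time_s: 63.3
ee_pos: [532.7, -97.7, 231.4]
tool_rot: [[1.0, 0.001, -0.006], [0.006, -0.008, 1.0], [0.001, -1.0, -0.008]]
ft_force: [-0.2, -0.6, 0.2]
width: 0.3
```

>>> apply_moves([
  [-0.1,0.8,0,0,0,0],
  [-0.4,0.4,0,0,0,0],
  [-0.5,0.55,0,0,0,0],
  [-0.5,0.65,0,0,0,0],
  [0,0,0,0,0,0],
])

```text
time_s: 63.92
ee_pos: [481.8, -97.9, 160.1]
tool_rot: [[1.0, -0.004, -0.006], [0.006, -0.005, 1.0], [-0.004, -1.0, -0.005]]
ft_force: [-0.2, -0.1, -0.0]
width: 0.3
```

```bash
python3 - <<'E'
from h import *
look(['scene','top'],['lid_handle'],k=1)
print(robot.state()['ee_pos'])
E
```

```text
scene lid_handle 0.65 [482. -94. 154.] [332. 200.]
top lid_handle 0.65 [476. -94. 149.] [346. 216.]
[485.02987752 -98.0696312  161.65553073]
```

>>> apply_moves([
  [-0.4,0.75,0,0,0,0],
  [-0.3,0.75,0,0,0,0],
  [-0.15,0.75,0,0,0,0],
  [-0.05,0.3,0,0,0,0],
])

```text
time_s: 64.62
ee_pos: [461.9, -98.8, 86.7]
tool_rot: [[1.0, 0.007, -0.007], [0.008, -0.006, 1.0], [0.007, -1.0, -0.006]]
ft_force: [-0.6, -0.0, 0.2]
width: 0.3
```

>>> apply_moves([
  [0,0.2,0,0,0,0],
  [0,0,0,0,0,0],
])

```text
time_s: 64.88
ee_pos: [463.3, -99.0, 81.0]
tool_rot: [[1.0, 0.009, -0.008], [0.008, -0.006, 1.0], [0.008, -1.0, -0.006]]
ft_force: [1.0, 1.0, 0.0]
width: 0.2
```

```bash
python3 - <<'E'
from h import *
look(['scene','top'],['lid_handle'],k=1)
print(robot.state()['ee_pos'],robot.state()['ft_force'])
E
```

```text
scene lid_handle 0.87 [454. -95.  74.] [327. 230.]
top lid_handle 0.91 [445. -95.  70.] [344. 230.]
[463.27574784 -98.96983191  81.30405282] [-0.00775407 -0.0188029   0.98442952]
```

>>> apply_moves([
  [0,-0.4,0,0,0,0],
  [-0.5,0,0,0,0,0],
  [0,0.3,0,0,0,0],
  [0,0.2,0,0,0,0],
])

```text
time_s: 65.58
ee_pos: [447.8, -99.1, 79.5]
tool_rot: [[1.0, 0.012, -0.008], [0.008, -0.006, 1.0], [0.012, -1.0, -0.006]]
ft_force: [-0.2, 0.3, 0.8]
width: 0.7
```

>>> apply_moves([
  [0,0.15,0,0,0,0],
  [0,0,0,0,0,0],
])

```text
time_s: 65.82
ee_pos: [447.6, -99.1, 77.0]
tool_rot: [[1.0, 0.009, -0.007], [0.007, -0.003, 1.0], [0.009, -1.0, -0.004]]
ft_force: [-4.6, 0.8, 13.9]
width: 0.3
```

>>> apply_moves([
  [0,0.15,0,0,0,0],
  [0,0,0,0,0,0],
])

```text
time_s: 66.08
ee_pos: [447.6, -99.1, 77.2]
tool_rot: [[1.0, 0.008, -0.007], [0.007, 0.0, 1.0], [0.008, -1.0, 0.0]]
ft_force: [-2.6, 0.5, 2.9]
width: 0.8
```

The lid has bottomed out: TCP at 77.0 puts the bar at 71, i.e. shut. Next, the left clip.

>>> apply_moves([
  [0,-1,0,0,0,0],
  [0,-1,0.2,0,0,0],
  [0,0,1,0,0,0],
  [0,0,1,0,0,0],
  [0,0,0.9,0,0,0],
  [0,0,0,0,0,0],
])

```text
time_s: 66.82
ee_pos: [447.2, -4.2, 137.2]
tool_rot: [[1.0, 0.007, -0.005], [0.005, 0.0, 1.0], [0.007, -1.0, -0.0]]
ft_force: [-0.1, 0.1, -0.2]
width: 0.2
```

```bash
python3 - <<'E'
from h import *
look(['scene','top'],['lid_handle','clip_left_tip','clip_right_tip','clip_left_hinge','clip_right_hinge','carrier'],k=1)
grab('scene','s5.png')
print(robot.state()['ee_pos'])
E
```

```text
scene lid_handle 0.77 [452. -93.  71.] [326. 231.]
scene clip_left_tip 0.66 [448.  -1.  76.] [295. 222.]
scene clip_right_tip 0.56 [ 448. -192.   71.] [360. 242.]
scene clip_left_hinge 0.9 [491.  -0.  75.] [302. 215.]
scene clip_right_hinge 0.78 [ 485. -193.   77.] [366. 233.]
scene carrier 0.67 [564. -96.  -1.] [344. 233.]
top lid_handle 0.78 [443. -99.  71.] [345. 231.]
top clip_right_tip 0.66 [ 447. -190.   67.] [376. 228.]
top clip_right_hinge 0.55 [ 480. -189.   67.] [375. 217.]
top carrier 0.69 [ 561. -101.   -2.] [342. 195.]
[447.24072561  -5.96919308 137.74327818]
```

View pics/s5.png

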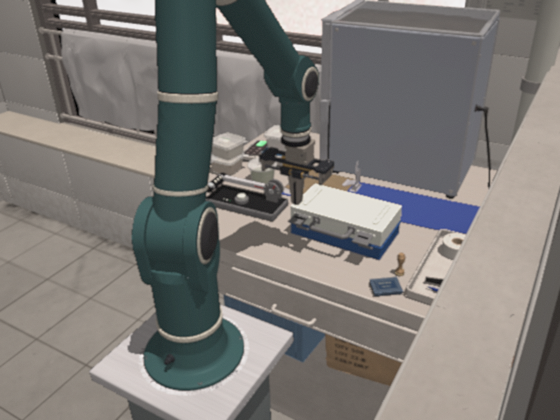

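The lid is shut at (345,215), with the handle at (326,231) and the clips sticking out. I'll push the left clip down, then in.

>>> apply_moves([
  [0.2,1,0.15,0,0,0],
  [0,0.7,0,0,0,0],
  [0,0.5,0,0,0,0],
  [0,0.5,0,0,0,0],
  [-0.1,0.5,0,0,0,0],
  [0,0,0,0,0,0],
])

```text
time_s: 68.32
ee_pos: [452.9, -1.0, 39.4]
tool_rot: [[1.0, 0.011, -0.001], [0.001, 0.001, 1.0], [0.011, -1.0, 0.001]]
ft_force: [0.5, 0.3, -0.1]
width: 0.6
```

```bash
python3 - <<'E'
from h import *
look(['scene','top'],['clip_left_tip'],k=1)
print(robot.state()['ee_pos'],robot.state()['ft_force'])
E
```

```text
scene clip_left_tip 0.6 [468.  -2.  41.] [299. 229.]
[454.19628427  -0.85955148  40.83149926] [-1.42275649 -0.43703761 -0.20956232]
```

>>> apply_moves([
  [0.4,0,0,0,0,0],
  [0.2,0,0,0,0,0],
  [0.1,0,0,0,0,0],
])

```text
time_s: 68.9
ee_pos: [473.8, -0.6, 41.5]
tool_rot: [[1.0, 0.008, -0.002], [0.002, 0.002, 1.0], [0.008, -1.0, 0.002]]
ft_force: [-11.9, 0.1, 8.5]
width: 0.4
```

>>> apply_moves([
  [0.1,0,0,0,0,0],
  [0.1,0,0,0,0,0],
])

```text
time_s: 69.15
ee_pos: [473.3, -0.7, 40.6]
tool_rot: [[1.0, -0.006, -0.001], [0.001, 0.002, 1.0], [-0.006, -1.0, 0.002]]
ft_force: [-9.0, -0.2, 7.3]
width: 0.6
```

>>> apply_moves([
  [0.15,0,0,0,0,0],
  [0.15,0,0,0,0,0],
])

```text
time_s: 69.4
ee_pos: [472.7, -0.7, 39.4]
tool_rot: [[1.0, -0.027, -0.001], [0.001, 0.004, 1.0], [-0.027, -1.0, 0.004]]
ft_force: [-12.8, 0.1, 10.9]
width: 0.8
```

>>> apply_moves([
  [-1,0,0,0,0,-0.2],
  [0,-1,0,0,0,0],
  [0,-1,0,0,0,0],
  [0.2,-1,0,0,0,0],
  [0,0,-1,0,0,0],
  [0,0,-1,0,0,0],
  [0,0,-1,0,0,0],
  [0,0,-1,0,0,0],
  [0,0,-1,0,0,0],
  [0,0,-0.9,0,0,0],
  [0,0,0,0,0,0],
])

```text
time_s: 70.78
ee_pos: [458.1, -184.5, 137.5]
tool_rot: [[1.0, 0.03, -0.003], [0.003, 0.0, 1.0], [0.03, -1.0, 0.0]]
ft_force: [-0.0, 0.5, -0.0]
width: 0.4
```

```bash
python3 - <<'E'
from h import *
look(['scene','top'],['clip_left_tip','clip_right_tip'],k=1)
print(delta([452,-192,40]).round(2))
E
```

```text
scene clip_left_tip 0.73 [484.  -1.  35.] [302. 228.]
scene clip_right_tip 0.65 [ 447. -192.   69.] [360. 243.]
top clip_left_tip 0.39 [483.   2.  31.] [310. 220.]
top clip_right_tip 0.47 [ 387. -289.   -4.] [406. 250.]
[-0.29  3.23 -0.37]
```

Left tip is at (484,-1,35), which is home. Now the right clip.

>>> apply_moves([
  [-0.2,1,-0.3,0,0,0.2],
  [0,0.7,0,0,0,0],
  [0,0.5,0,0,0,0],
  [0,0.5,0,0,0,0],
  [-0.1,0.4,0,0,0,0],
  [0,0,0,0,0,0],
])

```text
time_s: 71.82
ee_pos: [451.3, -187.0, 41.6]
tool_rot: [[1.0, -0.004, -0.015], [0.015, 0.003, 1.0], [-0.004, -1.0, 0.003]]
ft_force: [0.7, -0.6, 0.0]
width: 0.4
```

>>> apply_moves([
  [0.4,0,0,0,0,0],
  [0.2,0,0,0,0,0],
  [0.1,0,0,0,0,0],
])

```text
time_s: 72.2
ee_pos: [471.6, -186.7, 41.7]
tool_rot: [[1.0, -0.007, -0.014], [0.014, 0.004, 1.0], [-0.007, -1.0, 0.004]]
ft_force: [-9.0, -0.6, 4.3]
width: 0.8
```

>>> apply_moves([
  [0.12,0,0,0,0,0],
  [0.12,0,0,0,0,0],
])

```text
time_s: 72.45
ee_pos: [471.3, -186.6, 41.4]
tool_rot: [[1.0, -0.022, -0.011], [0.012, 0.008, 1.0], [-0.022, -1.0, 0.008]]
ft_force: [-11.7, 0.5, 9.3]
width: 0.6
```

>>> apply_moves([
  [-1,0,0,0,0,-0.2],
  [-0.3,-0.3,0,0,0,0],
  [0,-1,0,0,0,0],
  [0,-1,0,0,0,0],
  [0,-1,0.6,0,0,0],
  [0,-1,0.6,0,0,0],
  [0,-1,0.6,0,0,0],
  [0,0,0,0,0,0],
])

```text
time_s: 73.45
ee_pos: [437.4, -134.2, 213.0]
tool_rot: [[0.999, 0.032, -0.012], [0.012, 0.004, 1.0], [0.032, -0.999, 0.003]]
ft_force: [0.0, 0.4, 0.1]
width: 0.1
```

```bash
python3 - <<'E'
from h import *
for i in range(2): look(['scene','top'],['clip_left_tip','clip_right_tip','lid_handle','cam_head'],k=1)
f=grab('scene'); im=f['pixels']; cv2.imwrite('pics/z6.png',cv2.resize(im[165:270,270:410],(800,600),interpolation=cv2.INTER_CUBIC))
print(robot.state()['ee_pos'])
E
```

```text
scene clip_left_tip 0.67 [487.  -2.  36.] [302. 227.]
scene clip_right_tip 0.5 [ 483. -189.   37.] [364. 246.]
scene lid_handle 0.67 [453. -96.  72.] [328. 231.]
scene cam_head 0.9 [547. 342.  63.] [215. 182.]
top clip_left_tip 0.36 [484.   3.  32.] [310. 220.]
top lid_handle 0.69 [448. -97.  68.] [345. 229.]
top cam_head 0.69 [540. 238.  45.] [231. 203.]
scene clip_left_tip 0.63 [485.  -4.  36.] [303. 228.]
scene clip_right_tip 0.66 [ 482. -191.   38.] [365. 246.]
scene lid_handle 0.66 [547. 344.  62.] [214. 182.]
scene cam_head 0.97 [546. 344.  63.] [214. 182.]
top clip_left_tip 0.42 [483.   2.  32.] [310. 220.]
top lid_handle 0.75 [447. -97.  69.] [345. 229.]
top cam_head 0.69 [549. 342.  62.] [195. 200.]
[ 434.64791934 -135.05013146  209.99261463]
```

View pics/z6.png

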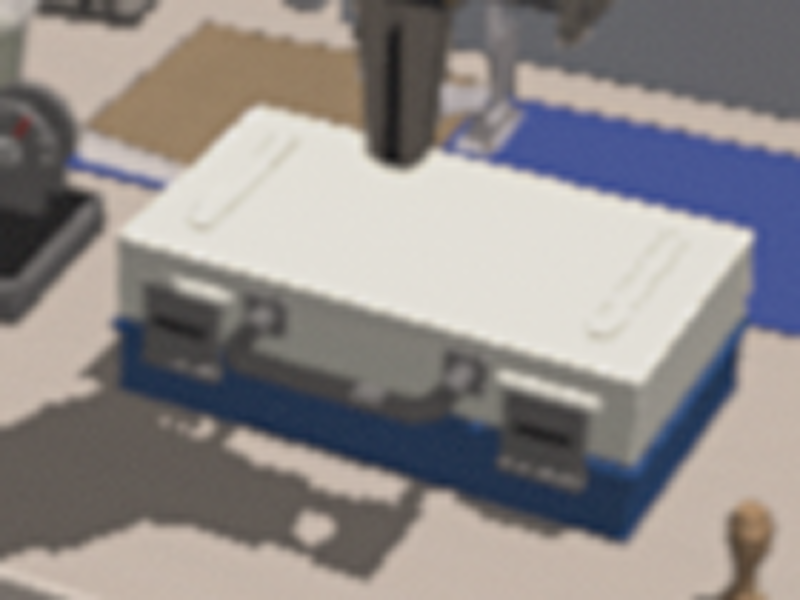

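Both clips lie flat on the front, left (185,330) and right (545,430), and the lid is flush. The gripper is clear and the stamp hasn't moved. Handing in.

>>> apply_moves([
  [0,-1,0,0,0,0],
  [0,0,0,0,0,0],
])

```text
time_s: 74.75
ee_pos: [433.8, -135.1, 240.4]
tool_rot: [[1.0, 0.024, -0.009], [0.009, 0.004, 1.0], [0.024, -1.0, 0.004]]
ft_force: [0.2, -0.2, 0.4]
width: 0.4
```

```bash
python3 - <<'E'
from h import *
look(['top'],['date_stamp','ink_pad'],k=1)
print(robot.close_job())
E
```

```text
top ink_pad 0.66 [ 387. -292.   -0.] [407. 250.]
the job is handed in; nothing more can be done
None
```

The whole job is done in the order asked and handed in at about 75 s; the interface gives no verdict.

- **Jars:** green, red and yellow were all present and stand upright in the left, middle and right compartments. The yellow jar got knocked into the corner of its compartment, so I put it back in the centre before closing the lid.
- **Camera arm and key:** I let the arm go at about 2.09 rad, give or take 0.02, and it stayed there with its pointer in line with the red mark. I then pressed the key to its stop while the carrier was open.
- **Folding and closing:** the arm is folded down to its stop, with its head at 62–63 mm. The lid is shut, with its handle at about 71 mm. Both clips are flat on the front in the last picture, and each met a hard stop at about 12 N.
- **Stamp and ink pad:** the ink pad is where it started. The last check didn't find the stamp, but the picture before hand-in shows it standing, and I never went near it.

**Forces:** two pushes were harder than intended. The fingertips reached about 92 N on the key, below the 120 N wrist limit, and about 48 N on the camera head. Neither was with the arm or the gripper's body, which is what the 40 N limit covers.

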